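# Dry-fitting round mouldings under a pinned backing board

## Task

Dry-fit the reeded mosaic panel: take every round ceramic moulding from the drying rack and lay it in a notch of the setting jig, one to a notch and centred end to end across the two rails, turned so that its flat clay back faces straight up. Then lower the backing board, batten upwards, over the jig's round and diamond locating pins, easing it about until both engage and it sits flush on the four corner pads. Leave the bowl, the hammer and the spray bottle alone.

Things in the scene. Friction and masses are not known exactly. Their poses are not given: they have to be found in the camera images.
- moulding1: Round white-glazed ceramic moulding, 30 mm diameter, 150 mm long, 0.22 kg, with one flat along its length: the bare-clay (terracotta) back, 22 mm wide, 10 mm from the axis (25 mm thick through the flat). Origin: on the round's axis, mid length. x: along the bar; z: square out of the flat, so z up means flat up. Both ends alike. Three or four are there; an absent one has no pose.
- moulding2: Another moulding like moulding1, same frame; may be absent. They start in the notches of the drying rack, flats turned any way (also down), and keep their roll in a notch until turned. Squeezed with the flat facing within about 45 degrees of a finger pad, the bar swings until the flat lies on the pad; otherwise it is held as it lies.
- moulding3: Another moulding like moulding1, same frame; may be absent.
- moulding4: Another moulding like moulding1, same frame; may be absent.
- board: Plywood backing board, 150 mm (x) by 330 mm (y) by 12 mm thick, 0.5 kg, lying flat on the bench with its batten up. A hanging batten stands along its middle, 28 mm wide (x), 220 mm long (y), 30 mm high above the board: take it by that. Two 14 mm through holes on a diagonal; fits either way round (half turn). Origin: centre of its underside; z up.
- hole_a (a point): Centre of the board's hole at x -52, y +145 mm, on its underside.
- hole_b (a point): Centre of the board's hole at x +52, y -145 mm, on its underside.
- jig: Dark wooden setting jig fixed to the bench: two rails along y, 18 mm thick, at x -52 and +52 mm, tops 46 mm high, each with four 45-degree V notches at y -99, -33, +33, +99 mm. Between the rails 86 mm are open down to the bench, but for 20 mm high tie bars at |y| 130 to 160 mm. Corner pads (|y| 124 to 167 mm, 60.5 mm high) carry the board. Origin: centre, on the bench; z up.
- notch0 (a point): Where the middle of a moulding's axis lies in the jig's notch 0 (y -99 mm in the jig's frame), 50 mm above the bench, the bar lying across both rails along the jig's x. Flat up, the bar's top is 60 mm high and clears the board; otherwise it stands up to 65 mm high and holds the board off.
- notch1 (a point): Where the middle of a moulding's axis lies in the jig's notch 1 (y -33 mm in the jig's frame), 50 mm above the bench, the bar lying across both rails along the jig's x. Flat up, the bar's top is 60 mm high and clears the board; otherwise it stands up to 65 mm high and holds the board off.
- notch2 (a point): Where the middle of a moulding's axis lies in the jig's notch 2 (y +33 mm in the jig's frame), 50 mm above the bench, the bar lying across both rails along the jig's x. Flat up, the bar's top is 60 mm high and clears the board; otherwise it stands up to 65 mm high and holds the board off.
- notch3 (a point): Where the middle of a moulding's axis lies in the jig's notch 3 (y +99 mm in the jig's frame), 50 mm above the bench, the bar lying across both rails along the jig's x. Flat up, the bar's top is 60 mm high and clears the board; otherwise it stands up to 65 mm high and holds the board off.
- round_pin (a point): Tip of the jig's round steel locating pin, 12 mm diameter, standing 18 mm above its pad (tip 78.5 mm above the bench), the last 7 mm tapered to 6 mm; at x -52, y +145 mm in the jig's frame.
- diamond_pin (a point): Tip of the jig's diamond steel locating pin, as high as the round one, 11.8 mm wide across the line between the pins and 6.4 mm along it, tapered at the tip; at x +52, y -145 mm in the jig's frame.
- rack: Wooden drying rack fixed to the bench, on the other side of the jig from the board: two notched rails like the jig's (same spacing, four notches at y -99, -33, +33, +99 mm, axis 50 mm above the bench), 268 mm long, 18 mm high tie bars at its ends, without pads or pins. Origin: centre, on the bench; mouldings lie along x.
- bowl: Bystander: ceramic bowl of tesserae, 110 mm wide, 40 mm high, beyond the jig. Leave it.
- hammer: Bystander: hammer lying beyond the jig, 240 mm long. Leave it.
- sprayer: Bystander: spray bottle, 64 mm wide, 140 mm high, beyond the jig. Leave it.

How it is judged (in metres and radians):
At the end, for the whole second after the job is handed in: Each moulding lies in a jig notch, middle within 12 mm of the notch point, along the rails' x within 0.08 rad, flat within 0.15 rad of straight up. Board underside 58 to 63 mm up, level within 0.03 rad, holes over the pins (either way round) within 4 mm. All at rest (((distance between moulding1 and notch0 below 0.012 m and angle between moulding1's own z axis and vertical below 0.15 rad and angle between the x axis of moulding1 and the x axis of jig, either way round below 0.08 rad and linear speed of moulding1 below 0.02 m/s) or (distance between moulding1 and notch1 below 0.012 m and angle between moulding1's own z axis and vertical below 0.15 rad and angle between the x axis of moulding1 and the x axis of jig, either way round below 0.08 rad and linear speed of moulding1 below 0.02 m/s) or (distance between moulding1 and notch2 below 0.012 m and angle between moulding1's own z axis and vertical below 0.15 rad and angle between the x axis of moulding1 and the x axis of jig, either way round below 0.08 rad and linear speed of moulding1 below 0.02 m/s) or (distance between moulding1 and notch3 below 0.012 m and angle between moulding1's own z axis and vertical below 0.15 rad and angle between the x axis of moulding1 and the x axis of jig, either way round below 0.08 rad and linear speed of moulding1 below 0.02 m/s)) and ((distance between moulding2 and notch0 below 0.012 m and angle between moulding2's own z axis and vertical below 0.15 rad and angle between the x axis of moulding2 and the x axis of jig, either way round below 0.08 rad and linear speed of moulding2 below 0.02 m/s) or (distance between moulding2 and notch1 below 0.012 m and angle between moulding2's own z axis and vertical below 0.15 rad and angle between the x axis of moulding2 and the x axis of jig, either way round below 0.08 rad and linear speed of moulding2 below 0.02 m/s) or (distance between moulding2 and notch2 below 0.012 m and angle between moulding2's own z axis and vertical below 0.15 rad and angle between the x axis of moulding2 and the x axis of jig, either way round below 0.08 rad and linear speed of moulding2 below 0.02 m/s) or (distance between moulding2 and notch3 below 0.012 m and angle between moulding2's own z axis and vertical below 0.15 rad and angle between the x axis of moulding2 and the x axis of jig, either way round below 0.08 rad and linear speed of moulding2 below 0.02 m/s)) and ((distance between moulding3 and notch0 below 0.012 m and angle between moulding3's own z axis and vertical below 0.15 rad and angle between the x axis of moulding3 and the x axis of jig, either way round below 0.08 rad and linear speed of moulding3 below 0.02 m/s) or (distance between moulding3 and notch1 below 0.012 m and angle between moulding3's own z axis and vertical below 0.15 rad and angle between the x axis of moulding3 and the x axis of jig, either way round below 0.08 rad and linear speed of moulding3 below 0.02 m/s) or (distance between moulding3 and notch2 below 0.012 m and angle between moulding3's own z axis and vertical below 0.15 rad and angle between the x axis of moulding3 and the x axis of jig, either way round below 0.08 rad and linear speed of moulding3 below 0.02 m/s) or (distance between moulding3 and notch3 below 0.012 m and angle between moulding3's own z axis and vertical below 0.15 rad and angle between the x axis of moulding3 and the x axis of jig, either way round below 0.08 rad and linear speed of moulding3 below 0.02 m/s)) and ((distance between moulding4 and notch0 below 0.012 m and angle between moulding4's own z axis and vertical below 0.15 rad and angle between the x axis of moulding4 and the x axis of jig, either way round below 0.08 rad and linear speed of moulding4 below 0.02 m/s) or (distance between moulding4 and notch1 below 0.012 m and angle between moulding4's own z axis and vertical below 0.15 rad and angle between the x axis of moulding4 and the x axis of jig, either way round below 0.08 rad and linear speed of moulding4 below 0.02 m/s) or (distance between moulding4 and notch2 below 0.012 m and angle between moulding4's own z axis and vertical below 0.15 rad and angle between the x axis of moulding4 and the x axis of jig, either way round below 0.08 rad and linear speed of moulding4 below 0.02 m/s) or (distance between moulding4 and notch3 below 0.012 m and angle between moulding4's own z axis and vertical below 0.15 rad and angle between the x axis of moulding4 and the x axis of jig, either way round below 0.08 rad and linear speed of moulding4 below 0.02 m/s)) and z of board in the frame of jig between 0.058 and 0.063 m and angle between board's own z axis and vertical below 0.03 rad and linear speed of board below 0.02 m/s and ((horizontal distance between hole_a and round_pin below 0.004 m and horizontal distance between hole_b and diamond_pin below 0.004 m) or (horizontal distance between hole_b and round_pin below 0.004 m and horizontal distance between hole_a and diamond_pin below 0.004 m))); the robot touches nothing.
It fails at once if the bowl is shifted more than 60 mm (distance of bowl from where it was at the start of the episode above 0.06 m).
It fails at once if the hammer is shifted more than 60 mm (distance of hammer from where it was at the start of the episode above 0.06 m).
It fails at once if the sprayer is shifted more than 60 mm (distance of sprayer from where it was at the start of the episode above 0.06 m).
Of moulding1, moulding2, moulding3, moulding4 only 3 to 4 are there at a start; the rules pass over those that are not, and their reading is None.
At some moment in a run one of moulding1, moulding2, moulding3, moulding4, board may be knocked a few centimetres aside while the robot is not near it.
Once in a run the grip may slacken for a moment while it holds something.
It also fails if it takes over 210 s, if anything falls off the work surface, if the arm or the gripper's body presses on something with over 40 N, if the wrist force passes 120 N, or if a joint passes its speed limit or range.

## Robot

A 6-joint arm with a two-finger parallel gripper is mounted at the origin on the work surface. World frame = base frame: x ahead of the robot, y to its left, z up, the work surface at z = 0. Lengths are in m, angles in degrees, forces in N, time in s.
With the tool pointing down it reaches from about 0.25 to 0.85 m from the base axis. Payload 12.5 kg.
Tool frame: the origin (TCP) lies at the very end of the fingers, on their centre line; the grasp point (between the pads) lies 19 mm behind it; z points along the fingers, y is the line along which they close (so a half turn about z gives the same grasp; the last joint's range is limited). The gripper opens to 93 mm and grips with 3 to 60 N. Pads are 15 mm wide; open, the fingers measure 128 mm over their backs; the gripper's body (75 mm by 188 mm) begins 65 mm behind the grasp point.
Start: joints at [-4.847, 20.094, 94.641, -0, 65.266, -4.847], TCP at [0.55, 0, 0.219] pointing down, gripper open.
Joint ranges: [-157.81, 157.81], [-45, 120.19], [0.68, 151.7], [-89.99, 269.99], [4.06, 180], [-164.3, 164.3]. Speed limits (degrees/s): [127.2, 127.2, 159.86, 180, 180, 180].

## Interface

Orientations are given as [roll, pitch, yaw] about the fixed x, y, z axes, in that order (R = Rz(yaw) Ry(pitch) Rx(roll)).
In Python, from rig import env gives the robot as it stands.
- The arm moves only by the shell command python3 shift.py 'ROWS' [OPENING] [FORCE]. ROWS is a JSON list that holds a single list of rows (three levels of brackets), with 1 to 5 rows, each of 6 numbers: dx, dy, dz in m, then a rotation vector rx, ry, rz in degrees; each row is the pose to reach, as a shift and turn from the pose commanded when the command began, along the tool's axes at that moment; what a row does not reach only later rows make up. A row lasts 1/10 s, in which the tool goes at most 0.05 m and 8.59 degrees, less where a joint would pass 70% of its speed; a pose out of reach is approached as far as the arm can. OPENING is the finger opening in m, set as the command begins (- or left out keeps the last). The fingers move at their own pace and stop on an object; FORCE is the grip in N (left out, the last holds). Time passes only in rows, so rows that do not move let the fingers close. It prints the time, the measured TCP pose, the force, the opening and the grip force at its end. Input that does not fit is refused with a message, and nothing moves.
- env.read_state(): the state, without advancing time (a new reading comes with each control period).
- env.camera(name): name is "scene" or "side" or "wrist"; returns a dict with "frame" (400x640x3 uint8, red, green, blue), "range_z" (400x640 float32, m along the optical axis (not along the pixel's ray), 0 where there is no reading), "fov_y" (degrees; the focal length in pixels is half the picture's height over the tangent of half this angle, whatever the lens; pixels are square), "cx", "cy" (the principal point, pixels), "extrinsics" (4x4, takes a point from camera to world coordinates). Camera axes: x right, y up, looking along -z (the intrinsics and any distortion apply to the point x, -y, -z); pixel columns grow to the right and rows downward; lengths in m; the calibration is good to about 2 mm. A picture is of the moment at which its call begins.
- env.sign_off(): hands the job in; it is judged then, once.
The state is a dict: "t": time; "joint_positions": joint angles; "joint_velocities": joint speeds; "tau": joint torques, N m; "position": TCP position; "orientation": TCP orientation; "force": force on the tool from outside, world axes, zero at the start; "ft_torque": the same for the moment, N m; "finger_gap": finger opening in m; "grasp_force": force on a finger pad.
Only numpy, scipy, OpenCV 4.12 (cv2) and the standard library are available. Lean on these libraries where they do the work, as an engineer would, in place of code of your own. Each camera call takes 0.05 s, during which the arm holds its last target. There are 200 camera calls.

## Working session

There is one attempt and no reset: what is moved stays moved. The work goes in short steps, Python scripts to look and compute and a shell command to move; the robot and the scene stay as the last step left them, time stands still between calls to the robot, and variables do not carry over. Pictures are saved under pics/ and viewed, at most 14 in all, crops included, and the job is handed in when it is done.

```bash
ls; mkdir -p pics
python3 - <<'E'
from rig import env
import cv2
s=env.read_state();print(s)
for n in ["scene","side","wrist"]:
    c=env.camera(n);cv2.imwrite(f"pics/{n}0.png",c["frame"][:,:,::-1])
    print(n,c["fov_y"],c["cx"],c["cy"],c["extrinsics"].round(3).tolist(),[k for k in c])
E
```

```text
pics
rig.py
shift.py
{'t': 0.0, 'joint_positions': array([-4.84634626e+00,  2.01232616e+01,  9.46755458e+01, -2.51802347e-04,
        6.52647577e+01, -4.84464661e+00]), 'joint_velocities': array([ 0.02268006,  0.06982902, -0.02384499, -0.02719022,  0.07486503,
       -0.02084751]), 'tau': array([ 1.41757551e-03, -4.97321892e+01, -2.85254824e+01,  6.99741254e-02,
        2.57699919e-02, -1.73020858e-04]), 'position': array([5.49671381e-01, 6.07416797e-05, 2.18121025e-01]), 'orientation': array([-1.79936643e+02, -5.14057696e-03,  8.99984030e+01]), 'force': array([ 1.37307405, -0.22598607, -1.25049139]), 'ft_torque': array([-0.0333439 ,  0.00379103, -0.01984372]), 'grasp_force': 0.0, 'finger_gap': 0.09301426200629408}
scene 46.980709144086944 317.3447416651333 207.82376873598602 [[-0.739, -0.588, 0.33, 0.953], [0.674, -0.641, 0.366, 0.473], [-0.004, 0.493, 0.87, 1.212], [0.0, 0.0, 0.0, 1.0]] ['frame', 'range_z', 'fov_y', 'cx', 'cy', 'extrinsics']
side 44.76745051650791 320.8746209483913 204.40454344469137 [[0.901, 0.304, -0.309, 0.137], [-0.433, 0.622, -0.652, -0.749], [-0.006, 0.722, 0.692, 0.886], [0.0, 0.0, 0.0, 1.0]] ['frame', 'range_z', 'fov_y', 'cx', 'cy', 'extrinsics']
wrist 67.81267913987246 321.5315700435437 201.7720440503179 [[1.0, 0.0, 0.001, 0.55], [-0.0, 0.961, 0.277, 0.077], [-0.001, -0.277, 0.961, 0.383], [0.0, 0.0, 0.0, 1.0]] ['frame', 'range_z', 'fov_y', 'cx', 'cy', 'extrinsics']
```
View pics/scene0.png

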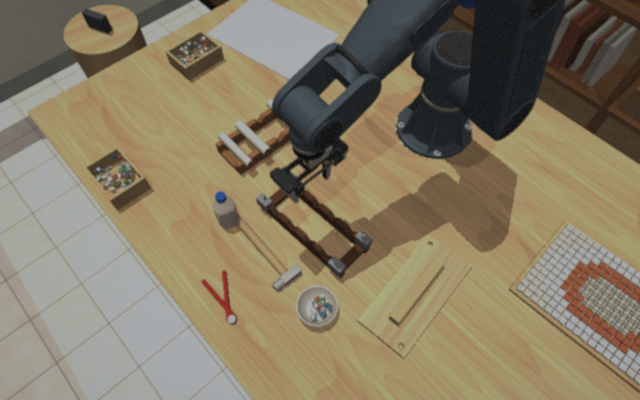

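View pics/side0.png

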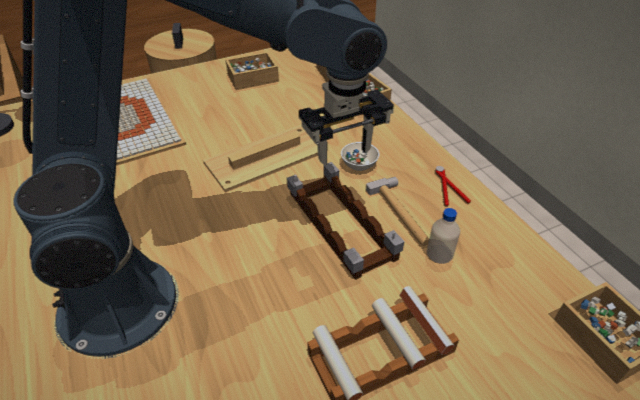

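The scene view shows the jig at about (265–370, 165–270), the board at (415,295), and the bowl, hammer and sprayer beyond the jig. The side view shows the rack at (380,345) with three bars: (337,360), (398,332) and (428,318). The last one has a terracotta edge showing.

Create h.py:
```python
import numpy as np, cv2
from rig import env
def cloud(c):
    d=c["range_z"];h,w=d.shape;f=h/2/np.tan(np.radians(c["fov_y"]/2))
    u,v=np.meshgrid(np.arange(w),np.arange(h))
    P=np.stack([(u-c["cx"])/f*d,-(v-c["cy"])/f*d,-d],-1)
    E=c["extrinsics"];W=P@E[:3,:3].T+E[:3,3];W[d<=0]=np.nan
    return W
def ray(c,u,v,z):
    f=200/np.tan(np.radians(c["fov_y"]/2));E=c["extrinsics"]
    r=E[:3,:3]@np.array([(u-c["cx"])/f,-(v-c["cy"])/f,-1.]);o=E[:3,3]
    return o+r*(z-o[2])/r[2]
def top(cs,x0,x1,y0,y1,res=0.001):
    # image: row = x decreasing upward (x up), col = y to left
    H=int((x1-x0)/res);W=int((y1-y0)/res)
    im=np.zeros((H,W,3),np.uint8);hm=np.full((H,W),-1.)
    for c in cs:
        P=cloud(c).reshape(-1,3);F=c["frame"].reshape(-1,3)
        ok=np.isfinite(P[:,0])&(P[:,2]<0.2);P=P[ok];F=F[ok]
        r=((x1-P[:,0])/res).astype(int);k=((y1-P[:,1])/res).astype(int)
        ok=(r>=0)&(r<H)&(k>=0)&(k<W)
        o=np.argsort(P[ok][:,2]);r,k=r[ok][o],k[ok][o]
        im[r,k]=F[ok][o];hm[r,k]=P[ok][o][:,2]
    return im,hm
def blobs(P,F,m,minn=40):
    """clusters of a boolean pixel mask -> centre, PCA dir, extents, mean colour"""
    n,l=cv2.connectedComponents(m.astype(np.uint8))
    out=[]
    for i in range(1,n):
        q=l==i
        if q.sum()<minn: continue
        X=P[q];c,s,a=cv2.minAreaRect((X[:,:2]*1000).astype(np.float32))
        out.append((int(q.sum()),np.round(c,1).tolist(),np.round(s,1).tolist(),round(a,1),np.round(np.percentile(X[:,2],[5,50,95])*1000,1).tolist(),F[q].mean(0).astype(int).tolist()))
    return out
```

Run:
```python
from h import *
cs=[env.camera(n) for n in("scene","side")]
np.save("start.npy",cs,allow_pickle=True)
for c in cs:
    P=cloud(c);z=P[...,2];f=c["frame"].astype(int)
    reg=(P[...,0]>0.2)&(P[...,0]<0.95)&(abs(P[...,1])<.6)
    print("floor z",np.nanmedian(z[reg&(abs(z)<.01)]))
    print("--z>50..70")
    for b in blobs(P,f,reg&(z>.05)&(z<.072)):print(b)
    print("--z 36..48")
    for b in blobs(P,f,reg&(z>.036)&(z<.050)):print(b)
    print("--z 8..16")
    for b in blobs(P,f,reg&(z>.008)&(z<.016),300):print(b)
im,hm=top(cs,.25,.85,-.4,.4,.001)
cv2.imwrite("pics/top0.png",im[:,:,::-1])
```

```text
floor z -0.00023009763736125954
--z>50..70
(384, [490.1, -347.2], [155.9, 32.3], 89.3, [52.2, 61.3, 67.1], [156, 155, 147])
(339, [560.3, -346.1], [25.5, 154.3], 0.1, [52.7, 61.8, 67.4], [153, 151, 144])
(570, [884.9, -518.4], [120.2, 163.4], 0.2, [51.3, 58.5, 63.7], [137, 121, 87])
(137, [611.2, -139.4], [27.2, 42.5], 3.9, [52.2, 59.9, 64.7], [115, 111, 108])
(77, [722.7, -170.6], [29.1, 62.7], 64.7, [52.4, 60.9, 70.6], [87, 80, 70])
(147, [485.4, 142.3], [27.9, 45.6], 4.7, [51.7, 59.7, 65.8], [90, 87, 85])
(164, [594.0, 150.7], [26.9, 43.1], 4.7, [53.6, 59.6, 63.3], [92, 89, 88])
--z 36..48
(82, [391.2, -401.0], [52.1, 28.0], 14.1, [37.9, 43.5, 48.3], [118, 86, 59])
(66, [451.0, -402.0], [40.3, 21.9], 6.5, [38.2, 44.6, 49.4], [115, 83, 57])
(61, [398.4, -297.9], [40.6, 20.7], 6.3, [37.8, 44.0, 49.3], [124, 87, 58])
(74, [521.7, -401.0], [25.0, 38.6], 83.1, [37.7, 44.0, 48.6], [120, 88, 61])
(70, [452.8, -298.3], [21.8, 39.7], 87.8, [37.0, 43.6, 48.3], [122, 88, 60])
(43, [579.9, -404.1], [25.9, 22.2], 88.3, [37.4, 43.8, 47.4], [109, 80, 57])
(82, [521.7, -296.4], [23.6, 40.5], 84.0
[... 3723 characters left out ...]
.0, -299.9], [45.7, 25.9], 1.7, [37.4, 44.0, 47.5], [127, 81, 45])
(214, [391.7, -299.0], [20.9, 46.0], 89.8, [38.2, 44.9, 47.5], [132, 85, 49])
(124, [330.5, -298.5], [42.0, 19.3], 89.0, [39.4, 45.4, 49.3], [125, 83, 50])
(78, [580.8, -404.8], [19.0, 16.7], 86.7, [40.8, 44.9, 47.6], [137, 91, 55])
(110, [890.8, -564.1], [29.7, 18.2], 10.0, [37.9, 42.6, 46.6], [105, 104, 90])
(285, [451.3, -398.9], [48.0, 43.1], 2.2, [37.5, 44.4, 48.1], [119, 76, 43])
(253, [392.0, -403.0], [44.5, 20.0], 0.6, [37.7, 44.8, 47.7], [132, 84, 47])
(145, [329.7, -403.6], [35.7, 19.2], 89.7, [37.4, 45.6, 49.0], [119, 77, 45])
--z 8..16
(2409, [471.1, 338.9], [327.9, 157.0], 7.0, [8.6, 11.2, 14.3], [180, 157, 107])
```

View pics/top0.png

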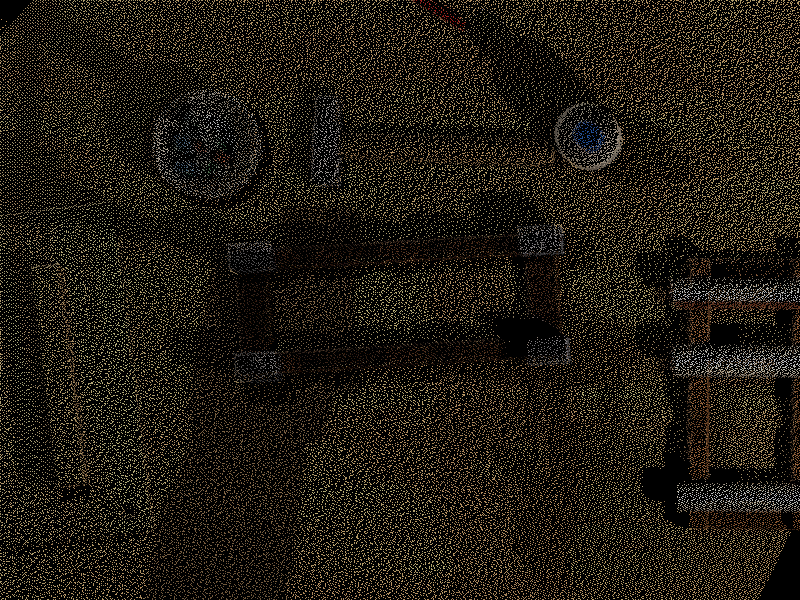

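The top map agrees with the depth blobs. The jig centre is near (0.545, 0) with a yaw of about 3.4°. The rack bars lie along world y at x ≈ 0.353, 0.488 and 0.556, and the board is near (0.474, 0.340), turned about 7°. Next I'll look at the rack with the wrist camera.

```bash
python3 shift.py '[[[-0.045, -0.012, 0, 0, 0, 0], [-0.09, -0.025, 0, 0, 0, 0], [-0.135, -0.04, 0, 0, 0, 0], [-0.18, -0.05, 0, 0, 0, 0], [-0.22, -0.065, 0, 0, 0, 0]]]' 0.05 
python3 shift.py '[[[-0.04, -0.01, 0, 0, 0, 0], [-0.08, -0.02, 0.01, 0, 0, 0], [-0.11, -0.035, 0.01, 0, 0, 0], [-0.11, -0.035, 0.01, 0, 0, 0], [-0.11, -0.035, 0.01, 0, 0, 0]]]'
cat > look.py <<'E'
import sys
from h import *
# bars seen by wrist: crops + normal profile
c=env.camera("wrist");name=sys.argv[1]
cv2.imwrite(f"pics/{name}.png",c["frame"][:,:,::-1])
P=cloud(c);z=P[...,2];f=c["frame"].astype(int)
for b in blobs(P,f,(z>.047)&(z<.075),200):print(b)
np.save("last.npy",[c],allow_pickle=True)
E
python3 look.py rack1
```

```text
t: 0.75
position: [0.4844, -0.2219, 0.2187]
orientation: [180.0, 0.0, 90.0]
force: [0.1, -0.7, -0.2]
finger_gap: 0.0577
grasp_force: 0.0
t: 1.25
position: [0.4498, -0.33, 0.2085]
orientation: [-180.0, -0.0, 89.9]
force: [0.1, -0.2, -0.6]
finger_gap: 0.0499
grasp_force: 0.0
(715, [502.1, -157.2], [26.4, 20.1], 2.6, [49.7, 59.1, 60.6], [147, 149, 149])
(537, [611.9, -153.8], [27.2, 14.3], 1.4, [48.8, 58.8, 60.5], [129, 131, 130])
(1561, [696.7, -189.4], [28.7, 63.4], 7.7, [48.6, 61.9, 73.7], [102, 96, 82])
(3271, [556.2, -344.9], [150.2, 27.8], 88.8, [49.2, 61.9, 64.4], [168, 156, 147])
(3379, [489.7, -346.5], [150.7, 29.4], 89.5, [53.5, 62.1, 64.5], [187, 188, 176])
(3162, [355.4, -349.5], [150.3, 29.9], 89.3, [50.5, 59.2, 61.6], [192, 193, 180])
```

View pics/rack1.png

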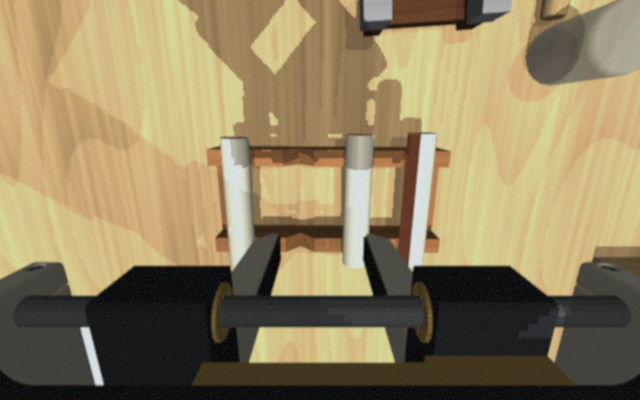

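The wrist view shows three bars, at columns 237, 357 and 420. Only the third (x ≈ 0.556) shows terracotta, on its left (−x) side. Bar 1 sits about 3 mm low, so its flat probably lies on a V face. I'll fit the cross-sections to check.

```bash
cat > bars.py <<'E'
# fit of bar cross-sections: args: axis centre x,y, bar direction deg
from h import *
from scipy.optimize import least_squares
def fit(c,cx,cy,ang,half=0.06):
    """cx,cy,ang: bar middle and direction of bar (deg). returns lateral offset/height of axis, flat angle phi (+ toward left-normal n)"""
    P=cloud(c);f=c["frame"].astype(int)
    a=np.radians(ang);e=np.array([np.cos(a),np.sin(a)]);n=np.array([-e[1],e[0]])
    d=P[...,:2]-[cx,cy];s=d@e;l=d@n;z=P[...,2]
    m=(abs(s)<half)&(abs(l)<.024)&(z>.045)&(z<.08)
    R,G,B=f[...,0],f[...,1],f[...,2]
    terra=m&(R>1.5*B)&(R-B>25); white=m&(R<1.3*B)
    out={"nw":int(white.sum()),"nt":int(terra.sum())}
    lw,zw=l[white],z[white]
    r=least_squares(lambda p:np.hypot(lw-p[0],zw-p[1])-.015,[0,.05],loss="soft_l1",f_scale=.001).x
    out["lat"],out["h"]=(r*1000).round(1)
    if terra.sum()>60:
        X=np.c_[l[terra],z[terra]];mu=np.median(X,0);X=X[np.linalg.norm(X-mu,axis=1)<.014];u=np.linalg.svd(X-X.mean(0))[2][1]
        k=X.mean(0)-r
        u=u*np.sign(u@k) ;out["phi_fit"]=round(np.degrees(np.arctan2(u[0],u[1])),1);out["dist"]=round(float(u@k)*1000,1)
        out["phi_dir"]=round(np.degrees(np.arctan2(k[0],k[1])),1)
    return out
E
python3 - <<'E'
from bars import *
w=np.load("last.npy",allow_pickle=True)[0];sc,si=np.load("start.npy",allow_pickle=True)
# direction -90deg: left normal = +x
for (x,y) in [(.3554,-.3495),(.4897,-.3465),(.5562,-.3449)]:
    print("wrist",fit(w,x,y,-89.));print("side ",fit(si,x-.0025,y-.002,-89.))
    try: print("scene",fit(sc,x+.0025,y,-89.))
    except Exception as e: print(e)
E
```

```text
wrist {'nw': 2648, 'nt': 113, 'lat': np.float64(-0.1), 'h': np.float64(46.1), 'phi_fit': np.float64(179.8), 'dist': 0.5, 'phi_dir': np.float64(-91.7)}
side  {'nw': 924, 'nt': 112, 'lat': np.float64(0.1), 'h': np.float64(46.6), 'phi_fit': np.float64(-2.4), 'dist': 0.9, 'phi_dir': np.float64(-89.5)}
scene {'nw': 10, 'nt': 8, 'lat': np.float64(-6.0), 'h': np.float64(49.6)}
wrist {'nw': 2655, 'nt': 147, 'lat': np.float64(0.5), 'h': np.float64(48.9), 'phi_fit': np.float64(-179.2), 'dist': 3.8, 'phi_dir': np.float64(-99.5)}
side  {'nw': 851, 'nt': 78, 'lat': np.float64(0.9), 'h': np.float64(49.1), 'phi_fit': np.float64(175.0), 'dist': 1.0, 'phi_dir': np.float64(-98.1)}
scene {'nw': 298, 'nt': 18, 'lat': np.float64(-2.4), 'h': np.float64(49.7)}
wrist {'nw': 1638, 'nt': 1237, 'lat': np.float64(-0.1), 'h': np.float64(49.0), 'phi_fit': np.float64(-62.7), 'dist': 10.7, 'phi_dir': np.float64(-66.7)}
side  {'nw': 396, 'nt': 447, 'lat': np.float64(-0.2), 'h': np.float64(49.3), 'phi_fit': np.float64(-65.0), 'dist': 10.4, 'phi_dir': np.float64(-63.9)}
scene {'nw': 273, 'nt': 21, 'lat': np.float64(-2.5), 'h': np.float64(49.6)}
```

Bar 3 has its flat at about −64°. Bar 1 is shifted about 3 mm toward −x and sits low, so its flat is at about −135°. Bar 2's flat is roughly down. I'll turn the bars by gripping them with the tool leaning one way and releasing with it leaning the other. Bar 3 goes first.

```bash
cat > d.py <<'E'
# python3 d.py "gx gy gz lean yaw; ..." (mm,deg): grasp-point targets -> chained deltas in tool axes
import sys,numpy as np
from scipy.spatial.transform import Rotation as Ro
from rig import env
s=env.read_state();p=np.array(s["position"]);R=Ro.from_euler("xyz",s["orientation"],degrees=True)
print("t",round(s["t"],2),"g now",((p-R.apply([0,0,.019]))*1000).round(1),np.round(s["orientation"],1),"gap",round(s["finger_gap"],4),"F",round(s["grasp_force"],1))
for t in sys.argv[1].split(";"):
    x,y,z,th,yaw=map(float,t.split())
    R2=Ro.from_euler("xyz",[180+th,0,yaw],degrees=True);p2=np.array([x,y,z])/1000+R2.apply([0,0,.019])
    d=R.inv().apply(p2-p);r=(R.inv()*R2).as_rotvec(degrees=True)
    print(t,"->",d.round(4),r.round(1));p,R=p2,R2
E
python3 d.py "490 -345 160 -32 90;556.2 -345 50 -32 90;556.2 -345 130 0 90;456.5 0 150 30 3.4"
python3 - <<'E'
# check J reach not needed; compute approach point for bar3 lean -32
import numpy as np
t=np.radians(-32);b=np.array([np.sin(t),np.cos(t)]);print(np.array([556.2,50])+100*b)
E
```

```text
t 1.3 g now [ 450.2 -329.4  227.6] [-180.   -0.   90.] gap 0.0501 F 0.0
490 -345 160 -32 90 -> [-0.0156  0.0499  0.0647] [-32.  -0.  -0.]
556.2 -345 50 -32 90 -> [ 0.     -0.0022  0.1284] [0. 0. 0.]
556.2 -345 130 0 90 -> [-0.      0.0323 -0.0707] [32.  0.  0.]
456.5 0 150 30 3.4 -> [ 0.3545 -0.1003 -0.0225] [24.  22.6 84.5]
[503.20807358 134.80480962]
```

```bash
python3 shift.py '[[[-0.004, 0.0125, 0.016, -8, 0, 0], [-0.008, 0.025, 0.032, -16, 0, 0], [-0.012, 0.0375, 0.0485, -24, 0, 0], [-0.0156, 0.05, 0.0647, -32, 0, 0], [-0.0156, 0.05, 0.0647, -32, 0, 0]]]' 0.038 40 | grep -E "pos|ori|gap"
python3 d.py "503.2 -345 134.8 -32 90;556.2 -345 50 -32 90"
```

```text
position: [0.4999, -0.3441, 0.1425]
orientation: [147.9, -0.1, 90.0]
finger_gap: 0.0379
t 1.8 g now [ 489.8 -344.1  158.6] [ 1.479e+02 -1.000e-01  9.000e+01] gap 0.0379 F 0.0
503.2 -345 134.8 -32 90 -> [-0.001  -0.0013  0.0273] [ 0.1 -0.1 -0. ]
556.2 -345 50 -32 90 -> [0.  0.  0.1] [0. 0. 0.]
```

```bash
python3 shift.py '[[[-0.001, -0.0013, 0.027, 0, 0, 0], [-0.001, -0.0013, 0.06, 0, 0, 0], [-0.001, -0.0013, 0.1, 0, 0, 0], [-0.001, -0.0013, 0.127, 0, 0, 0], [-0.001, -0.0013, 0.127, 0, 0, 0]]]' | grep -E "pos|force|gap"
python3 d.py "556.2 -345 50 -32 90"
python3 shift.py '[[[0, 0, 0, 0, 0, 0], [0, 0, 0, 0, 0, 0], [0, 0, 0, 0, 0, 0], [0, 0, 0, 0, 0, 0], [0, 0, 0, 0, 0, 0]]]' 0.0 40
python3 d.py "556.2 -345 140 0 90"
```

```text
position: [0.5669, -0.3438, 0.0327]
force: [-0.3, 0.5, 1.7]
finger_gap: 0.0381
grasp_force: 0.0
t 2.3 g now [ 556.9 -343.9   48.9] [148.2  -0.2  90.2] gap 0.0381 F 0.0
556.2 -345 50 -32 90 -> [-0.0012  0.     -0.0014] [-0.2 -0.2  0. ]
t: 2.8
position: [0.5663, -0.3469, 0.0367]
orientation: [147.9, 0.0, 90.0]
force: [-6.6, 1.3, 7.9]
finger_gap: 0.0288
grasp_force: 40.0
t 2.8 g now [ 556.2 -346.9   52.8] [147.9   0.   90. ] gap 0.0288 F 40.0
556.2 -345 140 0 90 -> [ 0.0019  0.0363 -0.0768] [32.1  0.   0. ]
```

```bash
python3 shift.py '[[[0.001, 0.016, -0.026, 0, 0, 0], [0.002, 0.026, -0.046, 8, 0, 0], [0.002, 0.03, -0.06, 16, 0, 0], [0.002, 0.034, -0.07, 24, 0, 0], [0.002, 0.0363, -0.0768, 32, 0, 0]]]' | grep -E "pos|force|gap"
python3 d.py "546.5 -200 170 0 90;541 99 150 32 3.4;541 99 52 32 3.4"
```

```text
position: [0.5553, -0.346, 0.1222]
force: [0.7, 0.0, -3.4]
finger_gap: 0.0291
grasp_force: 40.0
t 3.3 g now [ 552.9 -346.   141. ] [ 1.727e+02 -1.000e-01  9.010e+01] gap 0.0291 F 40.0
546.5 -200 170 0 90 -> [ 0.146  -0.0049 -0.0293] [ 7.3 -0.1  0.1]
541 99 150 32 3.4 -> [ 0.3091 -0.0061  0.0171] [25.6 24.1 84.2]
541 99 52 32 3.4 -> [0.     0.0519 0.0831] [0. 0. 0.]
```

```bash
python3 shift.py '[[[0.045, -0.001, -0.02, 4, 0, 0], [0.09, -0.002, -0.04, 7.3, 0, 0], [0.135, -0.004, -0.06, 7.3, 0, 0], [0.18, -0.005, -0.07, 7.3, 0, 0], [0.225, -0.006, -0.08, 7.3, 0, 0]]]' | grep -E "gap"
python3 shift.py '[[[0.045, 0, 0, 0, 0, 0], [0.09, 0, 0, 0, 0, 0], [0.13, 0, 0, 0, 0, 0], [0.13, 0, 0, 0, 0, 0], [0.13, 0, 0, 0, 0, 0]]]' | grep -E "pos|gap"
python3 look.py jig1
```

```text
finger_gap: 0.0297
position: [0.538, 0.0102, 0.201]
finger_gap: 0.0291
(1504, [594.0, 151.3], [26.7, 42.3], 3.5, [54.2, 59.3, 60.6], [163, 164, 163])
(1403, [484.3, 144.8], [26.2, 42.4], 3.4, [54.9, 59.4, 70.9], [144, 145, 143])
```

View pics/jig1.png

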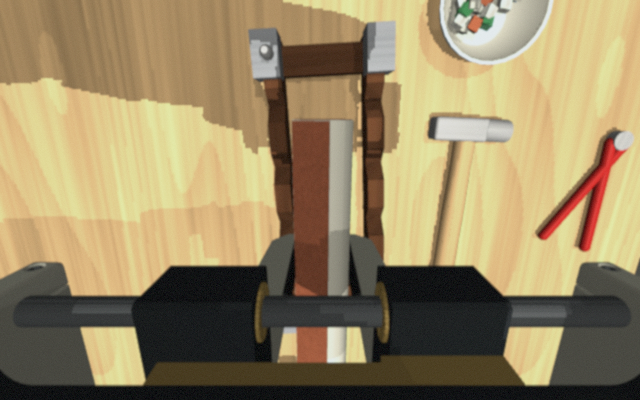

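The wrist view shows the jig's two far pads at (265,55) and (380,45), with the round pin on the left one. The held bar shows its flat upper-left at about (310,200). I'll measure its roll in the hand.

```bash
cat > held.py <<'E'
# roll of held bar's flat relative to tool: phi_rel (+ toward tool y), from wrist camera
from h import *
from scipy.spatial.transform import Rotation as Ro
c=env.camera("wrist");s=env.read_state();R=Ro.from_euler("xyz",s["orientation"],degrees=True).as_matrix()
g=np.array(s["position"])-R@[0,0,.019]
Q=(cloud(c)-g)@R;f=c["frame"].astype(int)
m=(Q[...,0]>.018)&(Q[...,0]<.085)&(abs(Q[...,1])<.02)&(abs(Q[...,2])<.02)
t=m&(f[...,0]>1.4*f[...,2])&(f[...,0]-f[...,2]>25);t=cv2.erode(t.astype(np.uint8),np.ones((3,3)))>0
print("terra",t.sum(),"end x",np.percentile(Q[...,0][m],99.5)*1000 if m.sum() else None)
if t.sum()>60:
    X=Q[t][:,1:];u=np.linalg.svd(X-X.mean(0),full_matrices=False)[2][1];u=u*-np.sign(u[1])
    print("phi_rel",np.degrees(np.arctan2(u[0],-u[1])).round(1),"mean",(X.mean(0)*1000).round(1))
E
python3 held.py; python3 d.py "540 100.5 160 34 3.4;540 100.5 52 34 3.4"
```

```text
terra 3794 end x 76.02216209013706
phi_rel -34.7 mean [-5.2 -5.6]
t 4.4 g now [538.1   8.8 219.9] [179.7  -0.4  90.2] gap 0.0291 F 40.0
540 100.5 160 34 3.4 -> [0.1018 0.0013 0.0573] [27.1 25.2 84.2]
540 100.5 52 34 3.4 -> [-0.      0.0604  0.0895] [0. 0. 0.]
```

```bash
python3 shift.py '[[[0.009, 0, 0.003, 2.4, 2.2, 7.5], [0.018, 0, 0.006, 4.8, 4.4, 15], [0.027, 0, 0.01, 7.2, 6.6, 22.5], [0.036, 0, 0.014, 9.6, 8.8, 30], [0.045, 0, 0.018, 12, 11, 37.5]]]' | grep -E "pos|gap"
python3 d.py "540 100.5 170 34 3.4"
```

```text
position: [0.5384, 0.0538, 0.1829]
finger_gap: 0.0291
t 4.9 g now [540.9  49.1 201.2] [-165.2   -6.8   51.3] gap 0.0291 F 40.0
540 100.5 170 34 3.4 -> [ 0.0415 -0.0252  0.0417] [15.2 14.  46.3]
```

```bash
python3 shift.py '[[[0.007, -0.004, 0.007, 2.5, 2.3, 7.7], [0.014, -0.008, 0.014, 5, 4.6, 15.4], [0.021, -0.012, 0.021, 7.5, 7, 23], [0.028, -0.016, 0.028, 10, 9.3, 31], [0.035, -0.021, 0.035, 12.5, 11.7, 38.5]]]' | grep -E "pos|gap"
python3 d.py "540 100.5 170 34 3.4"
```

```text
position: [0.5394, 0.1016, 0.1586]
finger_gap: 0.0292
t 5.4 g now [540.6  91.8 174.9] [-148.8   -2.3   11.2] gap 0.0292 F 40.0
540 100.5 170 34 3.4 -> [ 0.0017 -0.0056  0.0086] [2.6 2.2 7.8]
```

```bash
python3 shift.py '[[[0.0017, -0.0056, 0.0086, 2.6, 2.2, 7.8], [0.0017, -0.0056, 0.0086, 2.6, 2.2, 7.8], [0.0017, -0.0056, 0.0086, 2.6, 2.2, 7.8]]]' | grep -E "pos|gap"
python3 d.py "540 100.5 62 34.5 3.4;540 100.5 50.5 34.5 3.4"
```

```text
position: [0.539, 0.1111, 0.1546]
finger_gap: 0.0288
t 5.7 g now [539.7 100.6 170.4] [-146.2   -0.2    4. ] gap 0.0288 F 40.0
540 100.5 62 34.5 3.4 -> [0.     0.0602 0.09  ] [0.7 0.2 0.6]
540 100.5 50.5 34.5 3.4 -> [0.     0.0065 0.0095] [0. 0. 0.]
```

```bash
python3 shift.py '[[[0, 0.02, 0.03, 0.7, 0.2, 0.6], [0, 0.04, 0.06, 0.7, 0.2, 0.6], [0, 0.06, 0.09, 0.7, 0.2, 0.6], [0, 0.06, 0.09, 0.7, 0.2, 0.6], [0, 0.06, 0.09, 0.7, 0.2, 0.6]]]' | grep -E "pos|force|gap"
python3 shift.py '[[[0, 0.003, 0.0045, 0, 0, 0], [0, 0.0055, 0.008, 0, 0, 0], [0, 0.0065, 0.0095, 0, 0, 0], [0, 0.0065, 0.0095, 0, 0, 0]]]' | grep -E "pos|force|gap"
```

```text
position: [0.5395, 0.1125, 0.0473]
force: [-0.3, -0.4, -1.0]
finger_gap: 0.0289
grasp_force: 40.0
position: [0.5398, 0.1127, 0.0372]
force: [-5.3, -6.1, 15.9]
finger_gap: 0.0291
grasp_force: 40.0
```

```bash
python3 shift.py '[[[0, 0, 0, 0, 0, 0], [0, 0, 0, 0, 0, 0], [0, 0, 0, 0, 0, 0]]]' 0.042 | grep -E "pos|gap"
python3 shift.py '[[[0, 0, -0.03, 0, 0, 0], [0, 0, -0.075, 0, 0, 0], [0, 0, -0.12, 0, 0, 0], [0, 0, -0.13, 0, 0, 0], [0, 0, -0.13, 0, 0, 0]]]' | grep -E "pos"
cat > jigbars.py <<'E'
from bars import *
import sys
for n in sys.argv[1:] or ["wrist"]:
    c=env.camera(n)
    for i,y in enumerate([-99,-33,33,99]):
        x0,y0=.547-np.sin(np.radians(3.4))*y/1000,.0018+np.cos(np.radians(3.4))*y/1000
        try:
            P=cloud(c);z=P[...,2];d=P[...,:2]-[x0,y0];a=np.radians(3.4);s=d@[np.cos(a),np.sin(a)];l=d@[-np.sin(a),np.cos(a)]
            m=(abs(l)<.025)&(z>.052)&(z<.075)&(abs(s)<.095)
            if m.sum()<200: continue
            r=cv2.minAreaRect((P[m][:,:2]*1000).astype(np.float32))
            print(n,i,"mid s",((np.percentile(s[m],1)+np.percentile(s[m],99))*500).round(1),"rect",np.round(r[0],1),np.round(r[1],1),round(r[2],1),fit(c,x0,y0,3.4))
        except Exception as e: print(n,i,e)
E
python3 d.py "540 100.5 200 0 3.4";python3 jigbars.py wrist side scene
```

```text
position: [0.539, 0.1129, 0.0352]
finger_gap: 0.0417
position: [0.5439, 0.0385, 0.1428]
t 7.4 g now [544.5  27.7 158.4] [-145.4   -0.     3.2] gap 0.0417 F 0.0
540 100.5 200 0 3.4 -> [-0.0004 -0.0729  0.0038] [-34.6  -0.1  -0.2]
wrist 3 mid s 0.7 rect [541.3  99.6] [149.9  27.6] 3.5 {'nw': 1165, 'nt': 2631, 'lat': np.float64(0.9), 'h': np.float64(49.0), 'phi_fit': np.float64(-6.8), 'dist': 10.2, 'phi_dir': np.float64(-7.0)}
side 3 mid s -11.9 rect [530.6 103.3] [137.3  43.7] 3.9 {'nw': 139, 'nt': 261, 'lat': np.float64(-0.2), 'h': np.float64(51.5), 'phi_fit': np.float64(-4.9), 'dist': 7.9, 'phi_dir': np.float64(-13.1)}
scene 3 mid s 0.5 rect [541.3 101.4] [150.6  31.1] 4.4 {'nw': 129, 'nt': 323, 'lat': np.float64(-0.4), 'h': np.float64(50.2), 'phi_fit': np.float64(-12.5), 'dist': 9.5, 'phi_dir': np.float64(-12.8)}
```

Bar 3 is in notch 3, centred, with the flat 7° off vertical. I'll regrip it nearly upright and take that out.

```bash
python3 shift.py '[[[0, -0.018, 0, -7, 0, 0], [0, -0.036, 0, -14, 0, 0], [0, -0.054, 0.001, -21, 0, 0], [0, -0.06, 0.003, -27, 0, 0], [0, -0.06, 0.003, -27, 0, 0]]]' 0.042| grep -E "pos|ori"
python3 d.py "541 100.2 90 7 3.4;541 100.2 50.5 7 3.4;541 100.2 62 7 3.4;541 100.2 62 0 3.4"
```

```text
position: [0.5396, 0.0933, 0.1731]
orientation: [-172.5, 0.1, 3.6]
t 8.05 g now [539.8  90.8 191.9] [-1.725e+02  1.000e-01  3.600e+00] gap 0.042 F 0.0
541 100.2 90 7 3.4 -> [0.002  0.0043 0.1022] [-0.5  0.1  0.1]
541 100.2 50.5 7 3.4 -> [0.     0.0048 0.0392] [0. 0. 0.]
541 100.2 62 7 3.4 -> [ 0.     -0.0014 -0.0114] [0. 0. 0.]
541 100.2 62 0 3.4 -> [ 0.      0.0023 -0.0001] [-7. -0. -0.]
```

```bash
python3 shift.py '[[[0.002, 0.0043, 0.045, -0.5, 0, 0], [0.002, 0.005, 0.09, -0.5, 0, 0], [0.002, 0.0075, 0.125, -0.5, 0, 0], [0.002, 0.009, 0.141, -0.5, 0, 0], [0.002, 0.009, 0.141, -0.5, 0, 0]]]' | grep -E "pos|force"
python3 shift.py '[[[0, 0, 0, 0, 0, 0], [0, 0, 0, 0, 0, 0], [0, 0, 0, 0, 0, 0], [0, 0, 0, 0, 0, 0]]]' 0 40 | grep -E "pos|force|gap"
python3 shift.py '[[[0, -0.0014, -0.0114, 0, 0, 0], [0, -0.0014, -0.0114, 0, 0, 0], [0, 0.001, -0.0115, -7, 0, 0], [0, 0.001, -0.0115, -7, 0, 0]]]' | grep -E "pos|ori|gap"
python3 d.py "541 100.2 51 0 3.4"
```

```text
position: [0.539, 0.0997, 0.0289]
force: [0.3, 0.1, -0.1]
grasp_force: 0.0
position: [0.5411, 0.1025, 0.0342]
force: [-5.8, 20.8, 5.7]
finger_gap: 0.0286
grasp_force: 40.0
position: [0.5421, 0.0981, 0.0444]
orientation: [180.0, 0.0, 3.3]
finger_gap: 0.0286
t 9.35 g now [542.1  98.1  63.4] [180.    0.    3.3] gap 0.0286 F 40.0
541 100.2 51 0 3.4 -> [-0.001  -0.0022  0.0124] [ 0.   0.  -0.1]
```

```bash
python3 shift.py '[[[0, -0.002, 0.005, 0, 0, 0], [0, -0.002, 0.01, 0, 0, 0], [0, -0.002, 0.0125, 0, 0, 0], [0, -0.002, 0.0125, 0, 0, 0]]]' | grep -E "pos|force"
python3 shift.py '[[[0, 0, 0, 0, 0, 0], [0, 0, 0, 0, 0, 0], [0, 0, 0, 0, 0, 0]]]' 0.044 | grep -E "pos|gap"
python3 shift.py '[[[0, 0, -0.04, 0, 0, 0], [0, 0, -0.09, 0, 0, 0], [0, 0.03, -0.13, 0, 0, 0], [0, 0.06, -0.15, 0, 0, 0], [0, 0.06, -0.15, 0, 0, 0]]]' | grep -E "pos"
python3 jigbars.py wrist scene
python3 d.py "420 -345 160 0 90"
```

```text
position: [0.5417, 0.1007, 0.0326]
force: [-8.9, 11.3, 23.1]
grasp_force: 40.0
position: [0.5415, 0.0992, 0.0309]
finger_gap: 0.0434
position: [0.5469, 0.0368, 0.184]
wrist 3 mid s 11.9 rect [547.8 101.5] [137.7  29.4] 3.3 {'nw': 664, 'nt': 2297, 'lat': np.float64(0.9), 'h': np.float64(49.0), 'phi_fit': np.float64(4.6), 'dist': 10.3, 'phi_dir': np.float64(5.6)}
scene 3 mid s 0.7 rect [541.2 101.1] [152.   30.8] 3.2 {'nw': 79, 'nt': 336, 'lat': np.float64(-0.5), 'h': np.float64(51.5), 'phi_fit': np.float64(1.7), 'dist': 8.5, 'phi_dir': np.float64(1.7)}
t 10.65 g now [545.1  39.  199.8] [-1.799e+02  1.000e-01  3.200e+00] gap 0.0438 F 0.0
420 -345 160 0 90 -> [-0.1462  0.3766  0.0392] [ -0.2  -0.  -86.8]
```

```bash
python3 shift.py '[[[-0.013, 0.034, 0, 0, 0, -8], [-0.026, 0.068, 0, 0, 0, -16], [-0.039, 0.102, 0, 0, 0, -24], [-0.052, 0.136, 0, 0, 0, -32], [-0.065, 0.17, 0, 0, 0, -40]]]' 0.04| grep -E "pos"
python3 d.py "355.3 -349.5 180 0 90"
```

```text
position: [0.4891, -0.1341, 0.1795]
t 11.15 g now [ 489.1 -134.2  198.5] [-179.7    0.    43.7] gap 0.0402 F 0.0
355.3 -349.5 180 0 90 -> [-0.2454  0.0636  0.0184] [ -0.3  -0.1 -46.3]
```

```bash
python3 shift.py '[[[-0.045, 0.012, 0.004, 0, 0, -8], [-0.09, 0.024, 0.008, 0, 0, -16], [-0.135, 0.036, 0.012, 0, 0, -24], [-0.18, 0.048, 0.016, 0, 0, -32], [-0.22, 0.058, 0.018, 0, 0, -40]]]' 0.04| grep -E "pos"
python3 d.py "355.3 -349.5 180 0 90;355.3 -349.5 47.5 0 90;355.3 -349.5 110 0 90;423.9 -348 110 35 90;423.9 -348 54 35 90"
```

```text
position: [0.3734, -0.3201, 0.1617]
t 11.65 g now [ 373.4 -320.1  180.7] [-179.8   -0.2   81.3] gap 0.0402 F 0.0
355.3 -349.5 180 0 90 -> [-0.0318 -0.0134  0.0007] [-0.2 -0.2 -8.7]
355.3 -349.5 47.5 0 90 -> [ 0.     -0.      0.1325] [0. 0. 0.]
355.3 -349.5 110 0 90 -> [ 0.      0.     -0.0625] [0. 0. 0.]
423.9 -348 110 35 90 -> [ 0.0015  0.0577 -0.0034] [35.  0.  0.]
423.9 -348 54 35 90 -> [0.     0.0321 0.0459] [0. 0. 0.]
```

```bash
python3 shift.py '[[[-0.032, -0.013, 0, 0, 0, -8.5], [-0.032, -0.013, 0, 0, 0, -8.7], [-0.032, -0.013, 0, 0, 0, -8.7]]]' | grep -E "pos|ori"
python3 d.py "355.3 -349.5 47.5 0 90"
python3 shift.py '[[[0, 0, 0.045, 0, 0, 0], [0, 0, 0.09, 0, 0, 0], [0, 0, 0.125, 0, 0, 0], [0, 0, 0.133, 0, 0, 0], [0, 0, 0.133, 0, 0, 0]]]' | grep -E "pos|force"
python3 shift.py '[[[0, 0, 0, 0, 0, 0], [0, 0, 0, 0, 0, 0], [0, 0, 0, 0, 0, 0], [0, 0, 0, 0, 0, 0], [0, 0, 0, 0, 0, 0]]]' 0 40 | grep -E "pos|force|gap"
python3 shift.py '[[[0, 0, -0.03, 0, 0, 0], [0, 0, -0.0625, 0, 0, 0], [0, 0, -0.0625, 0, 0, 0]]]' | grep -E "pos|force|gap"
python3 held.py;python3 d.py "423.9 -348 110 35 90;423.9 -348 54 35 90"
```

```text
position: [0.3564, -0.3487, 0.1621]
orientation: [-179.8, -0.2, 89.5]
t 11.95 g now [ 356.5 -348.8  181.1] [-179.8   -0.2   89.5] gap 0.04 F 0.0
355.3 -349.5 47.5 0 90 -> [-0.0013 -0.0007  0.1336] [-0.2 -0.2 -0.5]
position: [0.3566, -0.3479, 0.0297]
force: [-0.4, 0.7, 0.9]
grasp_force: 0.0
position: [0.3552, -0.3493, 0.0319]
force: [-12.8, -1.6, 5.1]
finger_gap: 0.0283
grasp_force: 40.0
position: [0.3582, -0.3513, 0.0977]
force: [0.1, -0.6, -2.1]
finger_gap: 0.0286
grasp_force: 40.0
terra 0 end x 74.06769767355323
t 13.3 g now [ 357.5 -350.4  114.7] [1.799e+02 1.000e-01 8.960e+01] gap 0.0287 F 40.0
423.9 -348 110 35 90 -> [0.0028 0.0554 0.0013] [35.1  0.  -0.4]
423.9 -348 54 35 90 -> [0.     0.0321 0.0459] [0. 0. 0.]
```

```bash
python3 shift.py '[[[0, 0.012, 0, 7, 0, 0], [0.001, 0.024, 0, 14, 0, 0], [0.002, 0.036, 0, 21, 0, 0], [0.003, 0.048, 0, 28, 0, 0], [0.003, 0.055, 0.001, 35, 0, -0.4]]]' | grep -E "pos|ori|gap"
python3 d.py "423.9 -348 62 35 90;423.9 -348 53 35 90"
```

```text
position: [0.4126, -0.3464, 0.0918]
orientation: [-144.7, -0.1, 90.1]
finger_gap: 0.0284
t 13.8 g now [ 423.6 -346.5  107.3] [-1.447e+02 -1.000e-01  9.010e+01] gap 0.0284 F 40.0
423.9 -348 62 35 90 -> [-0.0017  0.0265  0.0368] [-0.3 -0.1  0.1]
423.9 -348 53 35 90 -> [0.     0.0052 0.0074] [0. 0. 0.]
```

```bash
python3 shift.py '[[[0, 0.009, 0.014, 1, 0, 0], [0, 0.018, 0.028, 2, 0, 0], [0, 0.027, 0.039, 2, 0, 0], [0, 0.027, 0.039, 2, 0, 0], [0, 0.027, 0.039, 2, 0, 0]]]' | grep -E "pos|force|gap"; python3 d.py "423.9 -348 53 35 90"
```

```text
position: [0.4111, -0.3466, 0.0446]
force: [0.6, -0.1, -2.3]
finger_gap: 0.0289
grasp_force: 40.0
t 14.3 g now [ 422.5 -346.7   59.8] [-142.9   -0.2   90. ] gap 0.0289 F 40.0
423.9 -348 53 35 90 -> [-0.0014  0.0058  0.0046] [-2.1 -0.2  0.1]
```

```bash
python3 shift.py '[[[-0.001, 0.003, 0.003, -1, 0, 0], [-0.001, 0.006, 0.0065, -2, 0, 0], [-0.001, 0.006, 0.0065, -2, 0, 0], [-0.001, 0.006, 0.0065, -2, 0, 0]]]' | grep -E "pos|force|gap"
python3 shift.py '[[[0, 0, 0, 0, 0, 0], [0, 0, 0, 0, 0, 0], [0, 0, 0, 0, 0, 0]]]' 0.036 | grep -E "pos|gap"
python3 shift.py '[[[0, 0, -0.04, 0, 0, 0], [0, 0, -0.08, 0, 0, 0], [0, 0, -0.11, 0, 0, 0], [0, 0, -0.13, 0, 0, 0], [0, 0, -0.13, 0, 0, 0]]]' | grep -E "pos"
cat > rackbars.py <<'E'
from bars import *
import sys
for n in sys.argv[1:] or ["wrist"]:
    c=env.camera(n)
    for x,y in [(.3577,-.349),(.4239,-.348),(.490,-.3465),(.556,-.345)]:
        P=cloud(c);z=P[...,2];m=(abs(P[...,0]-x)<.03)&(abs(P[...,1]-y)<.1)&(z>.053)&(z<.075)
        if m.sum()<200: continue
        r=cv2.minAreaRect((P[m][:,:2]*1000).astype(np.float32))
        print(n,x,"rect",np.round(r[0],1),np.round(r[1],1),round(r[2],1),fit(c,x,y,-90))
E
python3 rackbars.py wrist side
python3 d.py "423.9 -348 140 -35 90; 423.9 -348 50 -35 90"
```

```text
position: [0.4132, -0.3483, 0.0377]
force: [5.2, 1.7, 11.8]
finger_gap: 0.0289
grasp_force: 40.0
position: [0.4118, -0.3476, 0.0357]
finger_gap: 0.0356
position: [0.4883, -0.3483, 0.1437]
wrist 0.4239 rect [ 426.  -348.5] [150.2  27.3] 88.7 {'nw': 3678, 'nt': 131, 'lat': np.float64(-0.1), 'h': np.float64(48.7), 'phi_fit': np.float64(-179.5), 'dist': 3.0, 'phi_dir': np.float64(98.7)}
wrist 0.49 rect [ 490.8 -332.2] [121.9  29.2] 89.6 {'nw': 4036, 'nt': 168, 'lat': np.float64(0.1), 'h': np.float64(48.9), 'phi_fit': np.float64(179.6), 'dist': 3.6, 'phi_dir': np.float64(99.5)}
side 0.4239 rect [ 422.4 -350.9] [151.7  26.8] 89.6 {'nw': 694, 'nt': 140, 'lat': np.float64(-2.3), 'h': np.float64(49.1), 'phi_fit': np.float64(-57.1), 'dist': 11.8, 'phi_dir': np.float64(-83.2)}
side 0.49 rect [ 486.9 -348.8] [152.7  30.1] 89.4 {'nw': 849, 'nt': 60, 'lat': np.float64(-2.0), 'h': np.float64(49.2)}
t 15.6 g now [ 497.1 -347.8  156.6] [-144.9   -0.2   90. ] gap 0.0361 F 0.0
423.9 -348 140 -35 90 -> [-0.0003 -0.0324  0.0431] [-70.1  -0.3   0. ]
 423.9 -348 50 -35 90 -> [ 0.     -0.0516  0.0737] [0. 0. 0.]
```

```bash
python3 d.py "423.9 -348 130 -10 90; 423.9 -348 50 -10 90"
python3 shift.py '[[[0, -0.01, -0.01, -8, 0, 0], [0, -0.02, 0, -16, 0, 0], [0, -0.03, 0.01, -24, 0, 0], [0, -0.035, 0.02, -32, 0, 0], [0, -0.04, 0.03, -40, 0, 0]]]' | grep -E "pos"
python3 d.py "424.5 -348 110 -10 90; 424.5 -348 50 -10 90"
```

```text
t 15.6 g now [ 497.1 -347.8  156.6] [-144.9   -0.2   90. ] gap 0.0361 F 0.0
423.9 -348 130 -10 90 -> [-0.0004 -0.0311  0.0582] [-45.1  -0.2   0.1]
 423.9 -348 50 -10 90 -> [-0.     -0.0139  0.0788] [0. 0. 0.]
position: [0.4352, -0.3476, 0.1397]
t 16.1 g now [ 433.5 -347.7  158.6] [ 1.749e+02 -1.000e-01  8.990e+01] gap 0.0361 F 0.0
424.5 -348 110 -10 90 -> [-0.0005 -0.0117  0.0475] [-4.9 -0.1 -0.1]
 424.5 -348 50 -10 90 -> [-0.     -0.0104  0.0591] [0. 0. 0.]
```

```bash
python3 shift.py '[[[0, -0.012, 0.025, -4.9, 0, 0], [0, -0.012, 0.0475, -4.9, 0, 0], [0, -0.017, 0.08, -4.9, 0, 0], [0, -0.022, 0.107, -4.9, 0, 0], [0, -0.022, 0.107, -4.9, 0, 0]]]' 0.042 | grep -E "pos|force"
python3 shift.py '[[[0, 0, 0, 0, 0, 0], [0, 0, 0, 0, 0, 0], [0, 0, 0, 0, 0, 0], [0, 0, 0, 0, 0, 0], [0, 0, 0, 0, 0, 0]]]' 0 40 | grep -E "pos|force|gap"
python3 shift.py '[[[0, -0.005, -0.03, 0, 0, 0], [0, -0.01, -0.06, 0, 0, 0], [0, -0.01, -0.06, 0, 0, 0]]]' | grep -E "pos|force|gap"
python3 held.py;python3 d.py "423.9 -348 110 35 90;423.9 -348 54 35 90"
```

```text
position: [0.4216, -0.3459, 0.0284]
force: [-0.3, 0.0, 1.0]
grasp_force: 0.0
position: [0.4267, -0.3482, 0.0348]
force: [12.7, 8.3, 9.8]
finger_gap: 0.0249
grasp_force: 39.9
position: [0.4043, -0.3489, 0.0932]
force: [0.9, -0.3, -3.3]
finger_gap: 0.0247
grasp_force: 39.9
terra 0 end x 73.56888249855606
t 17.45 g now [ 400.9 -348.4  110. ] [170.1  -0.   90. ] gap 0.0247 F 39.9
423.9 -348 110 35 90 -> [ 0.0004  0.0092 -0.0016] [44.9 -0.   0. ]
423.9 -348 54 35 90 -> [0.     0.0321 0.0459] [0. 0. 0.]
```

```bash
python3 shift.py '[[[0, 0.002, 0, 8.5, 0, 0], [0, 0.004, 0, 17, 0, 0], [0, 0.006, 0, 25.5, 0, 0], [0, 0.008, 0, 34, 0, 0], [0, 0.009, -0.001, 42, 0, 0]]]' | grep -E "pos"
python3 d.py "424.5 -348 62 35 90;424.5 -348 53 35 90"
```

```text
position: [0.4133, -0.3474, 0.0913]
t 17.95 g now [ 423.5 -347.4  107.3] [-147.5   -0.2   90.1] gap 0.0247 F 39.9
424.5 -348 62 35 90 -> [-0.0008  0.0244  0.0377] [ 2.5 -0.1  0.1]
424.5 -348 53 35 90 -> [0.     0.0052 0.0074] [0. 0. 0.]
```

```bash
python3 shift.py '[[[0, 0.012, 0.015, 2.5, 0, 0], [0, 0.02, 0.03, 2.5, 0, 0], [0, 0.026, 0.0365, 2.5, 0, 0], [0, 0.026, 0.0365, 2.5, 0, 0]]]' | grep -E "pos|force|gap"
python3 shift.py '[[[0, 0.003, 0.004, 0, 0, 0], [0, 0.006, 0.0075, 0, 0, 0], [0, 0.006, 0.0075, 0, 0, 0]]]' | grep -E "pos|force|gap"
python3 shift.py '[[[0, 0, 0, 0, 0, 0], [0, 0, 0, 0, 0, 0], [0, 0, 0, 0, 0, 0]]]' 0.036 | grep -E "pos|gap"
python3 shift.py '[[[0, 0, -0.04, 0, 0, 0], [0, 0, -0.08, 0, 0, 0], [0, 0, -0.11, 0, 0, 0], [0, 0, -0.11, -8, 0, 0], [0, 0, -0.11, -16, 0, 0]]]' | grep -E "pos"
python3 rackbars.py wrist side
```

```text
position: [0.4143, -0.3472, 0.0458]
force: [0.8, 0.9, -2.4]
finger_gap: 0.0247
grasp_force: 39.9
position: [0.4157, -0.3476, 0.0375]
force: [0.3, 0.4, -1.9]
finger_gap: 0.0248
grasp_force: 39.9
position: [0.4159, -0.3477, 0.0379]
finger_gap: 0.036
position: [0.4799, -0.3479, 0.1285]
wrist 0.4239 rect [ 427.1 -348.8] [150.1  25.1] 89.5 {'nw': 3187, 'nt': 297, 'lat': np.float64(0.1), 'h': np.float64(48.9), 'phi_fit': np.float64(-40.4), 'dist': 9.0, 'phi_dir': np.float64(-92.5)}
wrist 0.49 rect [ 490.2 -346.7] [150.7  29.1] 89.4 {'nw': 3937, 'nt': 259, 'lat': np.float64(0.1), 'h': np.float64(48.9), 'phi_fit': np.float64(179.5), 'dist': 3.2, 'phi_dir': np.float64(-99.5)}
side 0.4239 rect [ 423.  -351.3] [151.5  26.1] 89.3 {'nw': 397, 'nt': 560, 'lat': np.float64(-2.4), 'h': np.float64(49.6), 'phi_fit': np.float64(-58.1), 'dist': 10.1, 'phi_dir': np.float64(-60.0)}
side 0.49 rect [ 486.7 -349. ] [152.1  31. ] 90.0 {'nw': 760, 'nt': 50, 'lat': np.float64(-2.0), 'h': np.float64(49.2)}
```

```bash
python3 d.py "385 -348 130 -29 90"
python3 shift.py '[[[0, -0.012, -0.01, -8.5, 0, 0], [0, -0.024, -0.01, -17, 0, 0], [0, -0.036, -0.01, -25, 0, 0], [0, -0.048, -0.01, -33, 0, 0], [0, -0.06, -0.01, -41, 0, 0]]]' 0.042 | grep -E "pos"
python3 d.py "377.5 -348 134 -29 90;426 -348 50 -29 90"
```

```text
t 19.55 g now [ 483.6 -348.3  147.8] [-1.615e+02 -1.000e-01  9.000e+01] gap 0.0359 F 0.0
385 -348 130 -29 90 -> [ 0.0002 -0.0739  0.0419] [-47.5  -0.1  -0.1]
position: [0.4259, -0.3475, 0.1567]
t 20.05 g now [ 418.9 -347.6  174.3] [158.3  -0.3  90.2] gap 0.0422 F 0.0
377.5 -348 134 -29 90 -> [-0.0006 -0.0509  0.022 ] [-7.3 -0.4  0. ]
426 -348 50 -29 90 -> [0.     0.0017 0.097 ] [0. 0. 0.]
```

```bash
python3 shift.py '[[[0, -0.025, 0.011, -4, 0, 0], [0, -0.051, 0.022, -7.3, 0, 0], [0, -0.051, 0.022, -7.3, 0, 0]]]' | grep -E "pos"
python3 d.py "426 -348 50 -29 90"
```

```text
position: [0.3848, -0.3459, 0.1145]
t 20.35 g now [ 375.7 -346.1  131.2] [151.3  -0.7  90.2] gap 0.0421 F 0.0
426 -348 50 -29 90 -> [-0.0032  0.0052  0.0954] [-0.3 -0.7 -0.2]
```

```bash
python3 shift.py '[[[-0.002, 0.005, 0.03, 0, -0.7, 0], [-0.002, 0.005, 0.06, 0, -0.7, 0], [-0.002, 0.005, 0.095, 0, -0.7, 0], [-0.002, 0.005, 0.0955, 0, -0.7, 0]]]' | grep -E "pos|force"
python3 shift.py '[[[0, 0, 0, 0, 0, 0], [0, 0, 0, 0, 0, 0], [0, 0, 0, 0, 0, 0], [0, 0, 0, 0, 0, 0], [0, 0, 0, 0, 0, 0]]]' 0 40 | grep -E "pos|force|gap"
python3 shift.py '[[[0, 0.016, -0.026, 0, 0, 0], [0, 0.032, -0.052, 8, 0, 0], [0, 0.04, -0.07, 16, 0, 0], [0, 0.045, -0.085, 24, 0, 0], [0, 0.05, -0.09, 29, 0, 0]]]' | grep -E "pos|force|gap"
python3 held.py;python3 d.py "545 -100 200 0 90;545 34.5 180 30 3.4"
```

```text
position: [0.4387, -0.347, 0.0329]
force: [-0.6, 0.5, -0.6]
grasp_force: 0.0
position: [0.4373, -0.3491, 0.0371]
force: [-7.2, 2.7, 8.1]
finger_gap: 0.0282
grasp_force: 40.0
position: [0.4363, -0.3497, 0.1414]
force: [1.7, 1.4, -3.1]
finger_gap: 0.0284
grasp_force: 40.0
terra 2694 end x 76.48445728411428
phi_rel -51.5 mean [-10.3  -3.6]
t 21.8 g now [ 436.3 -352.   163.7] [174.    0.5  89.7] gap 0.0289 F 40.0
545 -100 200 0 90 -> [ 0.2524  0.1088 -0.0272] [ 6.   0.5 -0.3]
545 34.5 180 30 3.4 -> [ 0.144  -0.0006  0.0175] [24.  22.6 84.5]
```

```bash
cat > held.py <<'E'
# roll of held bar's flat relative to tool: phi_rel (+ toward tool y), from wrist camera
from h import *
from scipy.spatial.transform import Rotation as Ro
from scipy.optimize import least_squares
c=env.camera("wrist");s=env.read_state();R=Ro.from_euler("xyz",s["orientation"],degrees=True).as_matrix()
g=np.array(s["position"])-R@[0,0,.019]
Q=(cloud(c)-g)@R;f=c["frame"].astype(int)
m=(Q[...,0]>.025)&(Q[...,0]<.07)&(abs(Q[...,1])<.022)&(abs(Q[...,2])<.022)
e=lambda q:cv2.erode(q.astype(np.uint8),np.ones((3,3)))>0
t=e(m&(f[...,0]>1.5*f[...,2])&(f[...,0]-f[...,2]>25));w=e(m&(f[...,0]<1.25*f[...,2]))
W=Q[w][:,1:];X=Q[t][:,1:]
a=least_squares(lambda p:np.hypot(W[:,0]-p[0],W[:,1]-p[1])-.015,[0,0],loss="soft_l1",f_scale=.001).x
print("terra",len(X),"white",len(W),"axis y,z",(a*1000).round(1),"white y",(np.percentile(W[:,0],[2,98])*1000).round(1))
if len(X)>60:
    u=np.linalg.svd(X-X.mean(0),full_matrices=False)[2][1];u=u*-np.sign(u[1]);k=X.mean(0)-a
    print("phi_fit",np.degrees(np.arctan2(u[0],-u[1])).round(1),"phi_dir",np.degrees(np.arctan2(k[0],-k[1])).round(1),"terra y",(np.percentile(X[:,0],[2,98])*1000).round(1),"z",(np.percentile(X[:,1],[2,98])*1000).round(1),"dist",np.linalg.norm(k)*1000)
cv2.imwrite("pics/held.png",c["frame"][60:400,150:500,::-1])
E
python3 held.py
```

```text
terra 2196 white 2686 axis y,z [-0.9 -1.3] white y [-0.6 12.9]
phi_fit -50.2 phi_dir -46.1 terra y [-14.8  -2.5] z [-15.6  -0.7] dist 10.341073977145816
```

View pics/held.png

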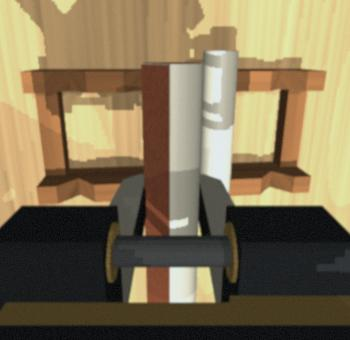

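The held crop shows the bar's flat on the left half, at (155,160), about −48° from the tool. I'll place it in notch 2 with a 38° lean, then trim the rest with a regrip.

```bash
python3 shift.py '[[[0.045, 0.02, -0.01, 0, 0, 0], [0.09, 0.04, -0.02, 6, 0, 0], [0.135, 0.06, -0.03, 6, 0, 0], [0.18, 0.08, -0.03, 6, 0, 0], [0.22, 0.1, -0.03, 6, 0, 0]]]' | grep -E "pos"
python3 d.py "543.6 34.7 180 38 3.4"
```

```text
position: [0.5329, -0.1252, 0.1805]
t 22.35 g now [ 532.6 -125.4  199.5] [179.1  -0.6  90.3] gap 0.0285 F 40.0
543.6 34.7 180 38 3.4 -> [0.1713 0.0106 0.0173] [30.6 27.7 83.8]
```

```bash
python3 shift.py '[[[0.016, 0.001, 0, 2.7, 2.4, 7.4], [0.032, 0.002, 0, 5.4, 4.8, 14.8], [0.048, 0.003, 0.005, 8.1, 7.2, 22], [0.064, 0.004, 0.006, 10.8, 9.6, 29.5], [0.08, 0.005, 0.008, 13.5, 12, 37]]]' | grep -E "pos|gap"
python3 d.py "543.6 34.7 180 38 3.4"
```

```text
position: [0.5377, -0.0467, 0.1727]
finger_gap: 0.0281
t 22.85 g now [540.3 -52.  190.8] [-163.8   -7.9   51.7] gap 0.0281 F 40.0
543.6 34.7 180 38 3.4 -> [ 0.0745 -0.0465  0.0323] [17.1 15.4 46.4]
```

```bash
python3 shift.py '[[[0.013, -0.008, 0.005, 2.9, 2.6, 7.7], [0.026, -0.016, 0.011, 5.8, 5.2, 15.4], [0.038, -0.024, 0.016, 8.7, 7.8, 23], [0.05, -0.032, 0.021, 11.6, 10.4, 31], [0.063, -0.039, 0.027, 14.4, 13, 38.5]]]' | grep -E "pos|gap"
python3 d.py "543.6 34.7 170 38 3.4"
```

```text
position: [0.5425, 0.031, 0.1663]
finger_gap: 0.0286
t 23.35 g now [543.9  20.1 181.8] [-145.    -2.8   11.2] gap 0.0286 F 40.0
543.6 34.7 170 38 3.4 -> [ 0.0028 -0.0058  0.018 ] [2.8 2.4 8. ]
```

```bash
python3 shift.py '[[[0.0028, -0.0058, 0.018, 2.8, 2.4, 8], [0.0028, -0.0058, 0.018, 2.8, 2.4, 8], [0.0028, -0.0058, 0.018, 2.8, 2.4, 8]]]' | grep -E "pos|gap"
python3 d.py "543.6 34.7 62 38 3.4;543.6 34.7 53 38 3.4"
```

```text
position: [0.5423, 0.0452, 0.1552]
finger_gap: 0.0287
t 23.65 g now [543.1  33.6 170.3] [-142.3   -0.     3.9] gap 0.0287 F 40.0
543.6 34.7 62 38 3.4 -> [0.0006 0.0652 0.0863] [0.3 0.3 0.4]
543.6 34.7 53 38 3.4 -> [0.     0.0055 0.0071] [0. 0. 0.]
```

```bash
python3 shift.py '[[[0.0006, 0.022, 0.028, 0, 0, 0.4], [0.0006, 0.044, 0.057, 0.3, 0.3, 0.4], [0.0006, 0.065, 0.086, 0.3, 0.3, 0.4], [0.0006, 0.065, 0.086, 0.3, 0.3, 0.4]]]' | grep -E "pos|force|gap"
python3 shift.py '[[[0, 0.003, 0.0035, 0, 0, 0], [0, 0.0055, 0.0071, 0, 0, 0], [0, 0.0065, 0.0085, 0, 0, 0], [0, 0.0065, 0.0085, 0, 0, 0]]]' | grep -E "pos|force|gap"
python3 shift.py '[[[0, 0, 0, 0, 0, 0], [0, 0, 0, 0, 0, 0], [0, 0, 0, 0, 0, 0]]]' 0.042 | grep -E "pos|gap"
python3 shift.py '[[[0, 0, -0.03, 0, 0, 0], [0, 0, -0.075, 0, 0, 0], [0, 0, -0.12, 0, 0, 0], [0, 0, -0.13, 0, 0, 0], [0, 0, -0.13, 0, 0, 0]]]' | grep -E "pos"
python3 jigbars.py wrist scene side
python3 d.py "545 34.7 100 0 3.4"
```

```text
position: [0.5411, 0.0467, 0.0447]
force: [-1.0, 0.8, -1.7]
finger_gap: 0.0281
grasp_force: 40.0
position: [0.5429, 0.0467, 0.0376]
force: [0.2, 0.1, -2.2]
finger_gap: 0.0285
grasp_force: 40.0
position: [0.5427, 0.0468, 0.0373]
finger_gap: 0.0417
position: [0.548, -0.0338, 0.1403]
wrist 2 mid s -1.4 rect [542.7  34.9] [150.7  30.3] 3.4 {'nw': 2215, 'nt': 1368, 'lat': np.float64(0.9), 'h': np.float64(48.7), 'phi_fit': np.float64(22.0), 'dist': 10.4, 'phi_dir': np.float64(20.5)}
wrist 3 mid s 11.9 rect [548.3 106. ] [136.7  39.6] 3.2 {'nw': 1295, 'nt': 1266, 'lat': np.float64(1.0), 'h': np.float64(48.7), 'phi_fit': np.float64(5.0), 'dist': 10.3, 'phi_dir': np.float64(5.3)}
scene 2 mid s -2.3 rect [542.3  36.1] [151.6  31.1] 3.3 {'nw': 34, 'nt': 329, 'lat': np.float64(0.7), 'h': np.float64(50.7), 'phi_fit': np.float64(21.8), 'dist': 8.8, 'phi_dir': np.float64(24.6)}
scene 3 mid s 0.9 rect [541.5 101.3] [151.3  29.9] 4.1 {'nw': 69, 'nt': 345, 'lat': np.float64(-0.4), 'h': np.float64(51.3), 'phi_fit': np.float64(1.8), 'dist': 8.5, 'phi_dir': np.float64(8.6)}
side 2 mid s -5.8 rect [539.   32.5] [151.5  32.6] 3.3 {'nw': 285, 'nt': 175, 'lat': np.float64(-0.5), 'h': np.float64(49.7), 'phi_fit': np.float64(24.1), 'dist': 9.6, 'phi_dir': np.float64(22.7)}
side 3 mid s -7.4 rect [536.1 103.6] [147.7  43.2] 3.5 {'nw': 209, 'nt': 242, 'lat': np.float64(0.2), 'h': np.float64(51.5), 'phi_fit': np.float64(7.9), 'dist': 7.8, 'phi_dir': np.float64(-0.9)}
t 25.4 g now [547.4 -43.6 153. ] [-142.     0.3    3.3] gap 0.0418 F 0.0
545 34.7 100 0 3.4 -> [ 0.0026 -0.0173  0.0859] [-38.    0.3  -0.2]
```

```bash
python3 shift.py '[[[0, -0.004, 0, -8, 0, 0], [0.001, -0.008, 0.01, -16, 0, 0], [0.002, -0.012, 0.02, -24, 0, 0], [0.002, -0.017, 0.03, -32, 0, 0], [0.002, -0.017, 0.04, -40, 0, 0]]]' | grep -E "pos"
python3 d.py "544 35.3 110 -11 3.4;544 35.3 50.5 -11 3.4"
```

```text
position: [0.547, 0.0066, 0.1178]
t 25.9 g now [547.    7.4 136.8] [1.777e+02 1.000e-01 3.400e+00] gap 0.0419 F 0.0
544 35.3 110 -11 3.4 -> [-0.0012 -0.0262  0.0254] [-8.7  0.1 -0. ]
544 35.3 50.5 -11 3.4 -> [ 0.     -0.0114  0.0584] [0. 0. 0.]
```

```bash
python3 shift.py '[[[-0.001, -0.026, 0.01, -8, 0, 0], [-0.001, -0.026, 0.0254, -8.7, 0, 0], [-0.001, -0.032, 0.055, -8.7, 0, 0], [-0.001, -0.0375, 0.0838, -8.7, 0, 0], [-0.001, -0.0375, 0.0838, -8.7, 0, 0]]]' | grep -E "pos|force"
python3 d.py "544 35.3 50.5 -11 3.4"
python3 shift.py '[[[0, 0, 0, 0, 0, 0], [0, 0, 0, 0, 0, 0], [0, 0, 0, 0, 0, 0], [0, 0, 0, 0, 0, 0]]]' 0 40 | grep -E "pos|force|gap"
python3 d.py "544 35.3 65 11 3.4;544 35.3 53 11 3.4"
```

```text
position: [0.5432, 0.039, 0.0305]
force: [2.3, -7.4, 3.2]
grasp_force: 3.9
t 26.4 g now [543.1  42.6  49.2] [169.1   0.4   3.5] gap 0.0423 F 3.9
544 35.3 50.5 -11 3.4 -> [0.0006 0.0075 0.0001] [-0.1  0.4  0.1]
position: [0.5436, 0.0345, 0.0341]
force: [-2.0, -46.0, 21.3]
finger_gap: 0.0292
grasp_force: 40.0
t 26.8 g now [543.5  38.2  52.7] [168.8   0.4   3.4] gap 0.0292 F 40.0
544 35.3 65 11 3.4 -> [ 0.0004 -0.0019 -0.0129] [22.2  0.4  0. ]
544 35.3 53 11 3.4 -> [0.     0.0023 0.0118] [0. 0. 0.]
```

```bash
python3 shift.py '[[[0, -0.003, -0.013, 0, 0, 0], [0, -0.003, -0.013, 4, 0, 0]]]' | grep -E "pos|force|gap"
python3 held.py; python3 d.py "544 35.3 65 11 3.4"
```

```text
position: [0.5428, 0.0464, 0.0448]
force: [-0.3, 0.1, -3.3]
finger_gap: 0.0293
grasp_force: 40.0
terra 3638 white 1149 axis y,z [-1.3  1.3] white y [ 5.8 12.6]
phi_fit -41.3 phi_dir -26.0 terra y [-20.2   4.1] z [-12.   16.2] dist 9.342512601975075
t 27.05 g now [542.8  47.7  63.5] [173.6   0.3   3.4] gap 0.0291 F 40.0
544 35.3 65 11 3.4 -> [ 0.0005  0.0068 -0.001 ] [17.4  0.3 -0.1]
```

```bash
sed -i 's/^print("terra"/X=X[np.hypot(*(X-a).T)<.0155]\nprint("terra"/' held.py
python3 shift.py '[[[0, 0.003, -0.001, 8, 0, 0], [0, 0.0068, -0.001, 16, 0, 0], [0, 0.0068, -0.001, 17.4, 0, 0], [0, 0.0068, -0.001, 17.4, 0, 0]]]' | grep -E "pos|force|gap"
python3 held.py; python3 d.py "544 35.3 53 11 3.4"
```

```text
position: [0.5428, 0.0377, 0.0457]
force: [-0.4, -0.0, -1.1]
finger_gap: 0.0292
grasp_force: 40.0
terra 3415 white 1149 axis y,z [0.8 1.9] white y [ 7.9 14.6]
phi_fit -21.7 phi_dir -19.7 terra y [-11.9   6.1] z [-11.5  -3.6] dist 10.157751291572414
t 27.5 g now [543.2  34.8  64.6] [-169.4    0.4    3.3] gap 0.0292 F 40.0
544 35.3 53 11 3.4 -> [0.001  0.0015 0.0115] [ 0.4  0.4 -0.2]
```

```bash
python3 d.py "544 35.3 65 20.5 3.4;544 35.3 53 20.5 3.4"
python3 shift.py '[[[0.001, -0.0025, -0.001, 8, 0, 0], [0.001, -0.0025, -0.001, 10, 0, 0], [0.001, -0.0025, -0.001, 10, 0, 0]]]' | grep -E "pos|ori"
python3 d.py "544 35.3 53 20.5 3.4"
```

```text
t 27.5 g now [543.2  34.8  64.6] [-169.4    0.4    3.3] gap 0.0292 F 40.0
544 35.3 65 20.5 3.4 -> [ 0.0009 -0.0038 -0.0006] [ 9.9  0.3 -0.2]
544 35.3 53 20.5 3.4 -> [0.     0.0042 0.0112] [0. 0. 0.]
position: [0.5441, 0.0407, 0.0476]
orientation: [-159.4, 0.4, 3.3]
t 27.8 g now [544.6  34.   65.3] [-159.4    0.4    3.3] gap 0.0292 F 40.0
544 35.3 53 20.5 3.4 -> [-0.0003  0.0031  0.012 ] [-0.1  0.3 -0.2]
```

```bash
python3 shift.py '[[[0, 0.002, 0.006, 0, 0, 0], [0, 0.003, 0.011, 0, 0, 0], [0, 0.0035, 0.0128, 0, 0, 0], [0, 0.0035, 0.0128, 0, 0, 0]]]' | grep -E "pos|force"
python3 held.py
python3 shift.py '[[[0, 0, 0, 0, 0, 0], [0, 0, 0, 0, 0, 0], [0, 0, 0, 0, 0, 0]]]' 0.042 | grep -E "pos|gap"
python3 shift.py '[[[0, 0, -0.04, 0, 0, 0], [0, 0, -0.09, 0, 0, 0], [0, 0, -0.13, 0, 0, 0], [0, 0, -0.13, 0, 0, 0]]]' | grep -E "pos"
python3 jigbars.py wrist scene side
```

```text
position: [0.5444, 0.0422, 0.035]
force: [-0.3, 0.5, -2.5]
grasp_force: 40.0
terra 3463 white 1160 axis y,z [0.3 2.1] white y [ 7.5 14.1]
phi_fit -21.9 phi_dir -19.5 terra y [-12.4   5.7] z [-11.4  -3.4] dist 10.181231162612715
position: [0.545, 0.0417, 0.0357]
finger_gap: 0.0415
position: [0.5504, -0.006, 0.162]
wrist 2 mid s -0.2 rect [544.1  35. ] [150.   29.4] 3.6 {'nw': 1032, 'nt': 2604, 'lat': np.float64(1.0), 'h': np.float64(49.0), 'phi_fit': np.float64(3.5), 'dist': 10.2, 'phi_dir': np.float64(3.3)}
wrist 3 mid s 11.9 rect [548.4 100.7] [136.7  28.2] 3.3 {'nw': 1022, 'nt': 1782, 'lat': np.float64(0.9), 'h': np.float64(48.8), 'phi_fit': np.float64(5.0), 'dist': 10.3, 'phi_dir': np.float64(6.1)}
scene 2 mid s 0.0 rect [544.   35.5] [151.1  30.6] 3.1 {'nw': 82, 'nt': 340, 'lat': np.float64(-0.9), 'h': np.float64(52.4), 'phi_fit': np.float64(-0.4), 'dist': 7.5, 'phi_dir': np.float64(2.0)}
scene 3 mid s 0.9 rect [541.2 101.7] [151.  40.] 0.2 {'nw': 67, 'nt': 346, 'lat': np.float64(-0.4), 'h': np.float64(50.2), 'phi_fit': np.float64(0.5), 'dist': 9.5, 'phi_dir': np.float64(4.7)}
side 2 mid s -5.9 rect [540.6  31.1] [149.6  31.2] 3.4 {'nw': 216, 'nt': 289, 'lat': np.float64(-0.6), 'h': np.float64(49.9), 'phi_fit': np.float64(6.0), 'dist': 9.4, 'phi_dir': np.float64(0.8)}
side 3 mid s -4.4 rect [537.6 103.1] [149.   44.1] 3.4 {'nw': 221, 'nt': 247, 'lat': np.float64(-0.1), 'h': np.float64(51.2), 'phi_fit': np.float64(8.3), 'dist': 8.1, 'phi_dir': np.float64(-1.1)}
```

```bash
python3 d.py "541.2 101.2 140 0 3.4"
python3 shift.py '[[[0, -0.025, -0.01, -8, 0, 0], [0, -0.05, -0.02, -16, 0, 0], [0, -0.075, -0.02, -21, 0, 0], [0, -0.1, -0.01, -21, 0, 0], [0, -0.1, -0.01, -21, 0, 0]]]' | grep -E "pos|ori"
python3 d.py "541.2 101.2 51.5 0 3.4"
```

```text
t 29.1 g now [547.9 -10.5 174.2] [-159.3    0.3    3.3] gap 0.0421 F 0.0
541.2 101.2 140 0 3.4 -> [-0.0001 -0.0859  0.0703] [-20.7   0.2  -0.2]
position: [0.5418, 0.0892, 0.2004]
orientation: [179.7, 0.3, 3.5]
t 29.6 g now [541.9  89.3 219.4] [179.7   0.3   3.5] gap 0.0421 F 0.0
541.2 101.2 51.5 0 3.4 -> [ 0.0012 -0.013   0.1678] [0.3 0.3 0.1]
```

```bash
python3 shift.py '[[[0.001, -0.006, 0.04, 0, 0, 0], [0.001, -0.013, 0.08, 0.3, 0.3, 0], [0.001, -0.013, 0.12, 0.3, 0.3, 0], [0.001, -0.013, 0.155, 0.3, 0.3, 0], [0.001, -0.013, 0.168, 0.3, 0.3, 0]]]' | grep -E "pos|ori"
python3 shift.py '[[[0, 0, 0, 0, 0, 0], [0, 0, 0, 0, 0, 0], [0, 0, 0, 0, 0, 0], [0, 0, 0, 0, 0, 0], [0, 0, 0, 0, 0, 0]]]' 0 40 | grep -E "pos|force|gap"
python3 shift.py '[[[0, 0, -0.007, 0, 0, 0], [0, 0, -0.013, 0, 0, 0], [0, 0, -0.013, 0, 0, 0]]]' | grep -E "pos|force|gap"
python3 held.py; python3 d.py "541.2 101.2 64 5 3.4"
```

```text
position: [0.5399, 0.0971, 0.0294]
orientation: [179.9, 0.3, 3.3]
position: [0.5424, 0.0991, 0.0354]
force: [-5.7, 10.5, 0.8]
finger_gap: 0.0289
grasp_force: 40.0
position: [0.5437, 0.0978, 0.0485]
force: [-0.2, 0.5, -1.7]
finger_gap: 0.0289
grasp_force: 40.0
terra 3649 white 717 axis y,z [0.  2.4] white y [-13.7  13.7]
phi_fit 3.6 phi_dir 3.4 terra y [-8.9 10.2] z [-9.4 -6.5] dist 10.399963478998197
t 30.95 g now [543.2  97.7  66.8] [180.   -0.2   3.3] gap 0.0287 F 40.0
541.2 101.2 64 5 3.4 -> [-0.0019 -0.0053  0.0027] [ 5.  -0.2 -0.1]
```

```bash
python3 d.py "541.2 101 54 -3.5 3.4"
python3 shift.py '[[[-0.002, -0.0025, 0, -3.5, 0, 0], [-0.002, -0.0025, 0.005, -3.5, 0, 0], [-0.002, -0.0025, 0.01, -3.5, 0, 0], [-0.002, -0.0025, 0.013, -3.5, 0, 0], [-0.002, -0.0025, 0.014, -3.5, 0, 0]]]' | grep -E "pos|force"
python3 d.py "541.2 101 52.4 -3.5 3.4"
python3 held.py
```

```text
t 30.95 g now [543.2  97.7  66.8] [180.   -0.2   3.3] gap 0.0287 F 40.0
541.2 101 54 -3.5 3.4 -> [-0.002  -0.0023  0.0128] [-3.5 -0.2 -0.1]
position: [0.5403, 0.1002, 0.033]
force: [-8.6, 2.3, 23.6]
grasp_force: 40.0
t 31.45 g now [540.2 101.3  52. ] [176.5  -0.    3.2] gap 0.0291 F 40.0
541.2 101 52.4 -3.5 3.4 -> [ 0.001   0.0004 -0.0004] [-0.  -0.  -0.2]
terra 3742 white 760 axis y,z [-0.1  3. ] white y [-14.   13.9]
phi_fit 3.3 phi_dir 3.1 terra y [-9. 10.] z [-8.8 -6. ] dist 10.366916962861767
```

```bash
python3 shift.py '[[[0.0005, 0, -0.0008, 0, 0, 0], [0.0005, 0, -0.0008, 0, 0, 0], [0.0005, 0, -0.0008, 0, 0, 0], [0.0005, 0, -0.0008, 0, 0, 0]]]' 0.042 | grep -E "pos|gap"
python3 shift.py '[[[0, 0, -0.04, 0, 0, 0], [0, 0, -0.09, 0, 0, 0], [0, 0.035, -0.13, 3.5, 0, 0], [0, 0.07, -0.14, 3.5, 0, 0], [0, 0.07, -0.14, 3.5, 0, 0]]]' | grep -E "pos"
python3 jigbars.py wrist scene
python3 d.py "425 -347 190 -35 90"
```

```text
position: [0.5409, 0.1002, 0.0332]
finger_gap: 0.0415
position: [0.5456, 0.0361, 0.1801]
wrist 2 mid s -0.1 rect [544.2  35.5] [150.3  29.6] 3.5 {'nw': 760, 'nt': 2656, 'lat': np.float64(0.8), 'h': np.float64(48.9), 'phi_fit': np.float64(3.0), 'dist': 10.4, 'phi_dir': np.float64(3.4)}
wrist 3 mid s 9.4 rect [545.6 101.5] [140.3  29.8] 3.3 {'nw': 721, 'nt': 2388, 'lat': np.float64(0.8), 'h': np.float64(48.9), 'phi_fit': np.float64(0.6), 'dist': 10.4, 'phi_dir': np.float64(2.1)}
scene 2 mid s 8.3 rect [550.8  36.2] [137.6  30.1] 2.9 {'nw': 73, 'nt': 317, 'lat': np.float64(-0.6), 'h': np.float64(52.5), 'phi_fit': np.float64(-2.6), 'dist': 7.5, 'phi_dir': np.float64(3.0)}
scene 3 mid s -0.3 rect [539.5 101. ] [153.3  30. ] 3.8 {'nw': 90, 'nt': 343, 'lat': np.float64(-0.9), 'h': np.float64(52.1), 'phi_fit': np.float64(-2.7), 'dist': 8.0, 'phi_dir': np.float64(-1.2)}
t 32.5 g now [544.1  38.8 196.4] [ 1.8e+02 -1.0e-01  3.2e+00] gap 0.0416 F 0.0
425 -347 190 -35 90 -> [-0.1295  0.3792  0.003 ] [-27.9  26.4 -83.9]
```

```bash
python3 shift.py '[[[-0.013, 0.038, 0, 0, 0, -8.2], [-0.026, 0.076, 0, 0, 0, -16.4], [-0.038, 0.114, 0, 0, 0, -24.6], [-0.05, 0.152, 0, 0, 0, -32.8], [-0.062, 0.19, 0, 0, 0, -41]]]' 0.04| grep -E "pos"
python3 d.py "430 -347 170 -35 90"
```

```text
position: [0.4925, -0.154, 0.1765]
t 33.0 g now [ 492.5 -154.   195.5] [-180.    -0.    44.6] gap 0.0399 F 0.0
430 -347 170 -35 90 -> [-0.1723  0.1011  0.022 ] [-33.1  13.8 -43.9]
```

```bash
python3 shift.py '[[[-0.026, 0.015, 0.002, -5, 2, -6.5], [-0.052, 0.03, 0.005, -10, 4, -13], [-0.078, 0.045, 0.008, -15, 6, -19.5], [-0.104, 0.06, 0.012, -20, 8.3, -26], [-0.13, 0.076, 0.016, -25, 10.4, -33]]]' | grep -E "pos"
python3 d.py "427 -347 140 -35 90"
```

```text
position: [0.4592, -0.2763, 0.1626]
t 33.5 g now [ 452.4 -275.4  180.4] [159.2  -4.   71.4] gap 0.0396 F 0.0
427 -347 140 -35 90 -> [-0.0763 -0.0095  0.0316] [-13.5   5.2 -18.3]
```

```bash
python3 shift.py '[[[-0.026, -0.003, 0.01, -4.5, 1.8, -6], [-0.052, -0.006, 0.02, -9, 3.5, -12], [-0.0763, -0.0095, 0.03, -13.5, 5.2, -18.3], [-0.0763, -0.0095, 0.0316, -13.5, 5.2, -18.3], [-0.0763, -0.0095, 0.0316, -13.5, 5.2, -18.3]]]' | grep -E "pos"
python3 d.py "490.2 -347 50.5 -35 90"
```

```text
position: [0.4389, -0.344, 0.1249]
t 34.0 g now [ 428.2 -344.   140.7] [145.8  -0.7  89.1] gap 0.0401 F 0.0
490.2 -347 50.5 -35 90 -> [-0.0031  0.001   0.1094] [-0.8 -0.1 -1.2]
```

```bash
python3 shift.py '[[[-0.002, 0.001, 0.035, 0, 0, -1], [-0.002, 0.001, 0.07, -0.8, 0, -1], [-0.002, 0.001, 0.1, -0.8, 0, -1], [-0.002, 0.001, 0.1094, -0.8, 0, -1], [-0.002, 0.001, 0.1094, -0.8, 0, -1]]]' | grep -E "pos|force"
python3 d.py "490.2 -347 50.5 -35 90"
python3 shift.py '[[[0, 0, 0, 0, 0, 0], [0, 0, 0, 0, 0, 0], [0, 0, 0, 0, 0, 0], [0, 0, 0, 0, 0, 0], [0, 0, 0, 0, 0, 0]]]' 0 40 | grep -E "pos|force|gap"
python3 d.py "490.2 -347 110 -35 90"
```

```text
position: [0.5011, -0.3449, 0.0349]
force: [-0.4, 0.3, 0.3]
grasp_force: 0.0
t 34.5 g now [ 490.2 -344.9   50.5] [145.2  -0.3  89.9] gap 0.0399 F 0.0
490.2 -347 50.5 -35 90 -> [-0.0021  0.0001 -0.0001] [-0.2 -0.1 -0.3]
position: [0.5006, -0.3466, 0.0372]
force: [-7.4, 2.0, 6.6]
finger_gap: 0.0295
grasp_force: 40.0
t 35.0 g now [ 489.8 -346.6   52.7] [ 1.45e+02 -1.00e-01  8.97e+01] gap 0.0295 F 40.0
490.2 -347 110 -35 90 -> [-0.0003  0.0332 -0.0467] [-0.   0.1 -0.3]
```

```bash
python3 shift.py '[[[0, 0.017, -0.023, 0, 0, 0], [0, 0.034, -0.046, 0, 0, 0], [0, 0.038, -0.048, 8, 0, 0], [0, 0.04, -0.05, 16, 0, 0], [0, 0.042, -0.051, 24, 0, 0]]]' | grep -E "pos|gap"
python3 shift.py '[[[0, 0.002, 0, 8.5, 0, 0], [0, 0.004, 0, 17, 0, 0], [0, 0.006, 0, 25.5, 0, 0], [0, 0.008, 0, 34, 0, 0], [0, 0.01, 0, 42.5, 0, 0]]]' | grep -E "pos|gap"
python3 held.py
python3 d.py "490.2 -347 62 38 90;490.2 -347 53 38 90"
```

```text
position: [0.5063, -0.344, 0.101]
finger_gap: 0.0294
position: [0.5169, -0.3439, 0.1052]
finger_gap: 0.029
terra 0 white 4855 axis y,z [-0.7  1.7] white y [-13.5  12. ]
t 36.05 g now [ 524.8 -342.8  120.7] [-156.9   -1.1   90.5] gap 0.0291 F 40.0
490.2 -347 62 38 90 -> [-0.0052 -0.0139  0.0668] [14.9 -0.7  0.9]
490.2 -347 53 38 90 -> [-0.      0.0055  0.0071] [0. 0. 0.]
```

```bash
python3 shift.py '[[[-0.003, -0.018, 0.01, 7, 0, 0], [-0.005, -0.028, 0.025, 14.9, -0.7, 0.9], [-0.005, -0.022, 0.045, 14.9, -0.7, 0.9], [-0.005, -0.0145, 0.066, 14.9, -0.7, 0.9], [-0.005, -0.0145, 0.066, 14.9, -0.7, 0.9]]]' | grep -E "pos|force"
python3 d.py "490.2 -347 52.5 38 90"
```

```text
position: [0.4768, -0.347, 0.0455]
force: [-1.1, -0.1, -1.1]
grasp_force: 40.0
t 36.55 g now [ 488.2 -347.    60.6] [-142.8   -0.2   90. ] gap 0.0292 F 40.0
490.2 -347 52.5 38 90 -> [-0.      0.0062  0.0053] [ 0.8 -0.2  0.1]
```

```bash
python3 shift.py '[[[0, 0.003, 0.003, 0.8, 0, 0], [0, 0.006, 0.006, 0.8, 0, 0], [0, 0.0062, 0.006, 0.8, 0, 0]]]' | grep -E "pos|force"
python3 shift.py '[[[0, 0, 0, 0, 0, 0], [0, 0, 0, 0, 0, 0], [0, 0, 0, 0, 0, 0]]]' 0.04 | grep -E "pos|gap"
python3 shift.py '[[[0, 0, -0.04, 0, 0, 0], [0, 0, -0.08, 0, 0, 0], [0, 0, -0.12, 0, 0, 0], [0, 0, -0.13, -8, 0, 0], [0, 0, -0.13, -16, 0, 0]]]' | grep -E "pos"
python3 rackbars.py wrist side
python3 d.py "490.2 -347 135 -10 90"
```

```text
position: [0.4798, -0.3479, 0.0397]
force: [0.4, -0.3, -1.9]
grasp_force: 40.0
position: [0.4797, -0.3479, 0.0399]
finger_gap: 0.0395
position: [0.5617, -0.3479, 0.1432]
wrist 0.49 rect [ 487.1 -348. ] [150.5  27. ] 89.5 {'nw': 3211, 'nt': 124, 'lat': np.float64(-3.4), 'h': np.float64(45.5), 'phi_fit': np.float64(178.0), 'dist': 0.8, 'phi_dir': np.float64(89.9)}
side 0.49 rect [ 483.6 -350.6] [151.2  27.8] 89.3 {'nw': 811, 'nt': 76, 'lat': np.float64(-5.5), 'h': np.float64(45.8), 'phi_fit': np.float64(-55.0), 'dist': 13.6, 'phi_dir': np.float64(-86.0)}
t 37.75 g now [ 565.5 -348.3  162. ] [-1.584e+02  1.000e-01  8.990e+01] gap 0.0401 F 0.0
490.2 -347 135 -10 90 -> [ 0.0013 -0.0501  0.05  ] [-31.6   0.1  -0.1]
```

```bash
python3 shift.py '[[[0, -0.022, -0.01, -8, 0, 0], [0, -0.044, -0.02, -16, 0, 0], [0, -0.066, -0.02, -24, 0, 0], [0, -0.088, -0.02, -32, 0, 0], [0, -0.11, -0.02, -40, 0, 0]]]' 0.038 | grep -E "pos"
python3 d.py "424 -347.5 136.5 -35 90"
```

```text
position: [0.464, -0.3477, 0.2022]
t 38.25 g now [ 458.  -347.7  220.3] [161.7   0.   90.1] gap 0.0377 F 0.0
424 -347.5 136.5 -35 90 -> [ 0.0003 -0.0532  0.068 ] [-16.7  -0.    0.1]
```

```bash
python3 shift.py '[[[0, -0.025, 0.025, -8, 0, 0], [0, -0.0532, 0.05, -16, 0, 0], [0, -0.0532, 0.068, -16.7, 0, 0], [0, -0.0532, 0.068, -16.7, 0, 0]]]' | grep -E "pos"
python3 d.py "487 -347.5 47.5 -35 90"
```

```text
position: [0.435, -0.3474, 0.1189]
t 38.65 g now [ 424.1 -347.4  134.5] [145.   -0.2  90.1] gap 0.038 F 0.0
487 -347.5 47.5 -35 90 -> [-0.0005  0.0017  0.1073] [-0.  -0.2 -0. ]
```

```bash
python3 shift.py '[[[0, 0.0017, 0.04, 0, 0, 0], [0, 0.0017, 0.08, 0, 0, 0], [0, 0.0017, 0.1073, 0, 0, 0], [0, 0.0017, 0.1073, 0, 0, 0]]]' | grep -E "pos|force"
python3 shift.py '[[[0, 0, 0, 0, 0, 0], [0, 0, 0, 0, 0, 0], [0, 0, 0, 0, 0, 0], [0, 0, 0, 0, 0, 0], [0, 0, 0, 0, 0, 0]]]' 0 40 | grep -E "pos|force|gap"
python3 shift.py '[[[0, 0.017, -0.023, 0, 0, 0], [0, 0.034, -0.046, 0, 0, 0], [0, 0.038, -0.048, 8, 0, 0], [0, 0.04, -0.05, 16, 0, 0], [0, 0.042, -0.051, 24, 0, 0]]]' | grep -E "pos|gap"
python3 d.py "492 -347 110 35 90"
```

```text
position: [0.4993, -0.346, 0.0303]
force: [-0.2, 1.1, 1.0]
grasp_force: 0.0
position: [0.4979, -0.3481, 0.034]
force: [-4.7, 0.3, 5.0]
finger_gap: 0.0251
grasp_force: 40.0
position: [0.5033, -0.3449, 0.0975]
finger_gap: 0.0255
t 40.05 g now [ 496.8 -345.2  115.3] [160.   -0.9  90.6] gap 0.0255 F 40.0
492 -347 110 35 90 -> [-0.002  -0.0219 -0.0048] [55.  -0.9  0.7]
```

```bash
python3 shift.py '[[[-0.001, -0.004, 0, 8.5, 0, 0], [-0.002, -0.008, 0, 17, 0, 0], [-0.002, -0.012, 0, 25.5, 0, 0], [-0.002, -0.016, 0, 34, 0, 0], [-0.002, -0.02, -0.003, 42.5, 0, 0]]]' | grep -E "pos|gap"
python3 d.py "492 -347 70 40 90"
```

```text
position: [0.4843, -0.3469, 0.0937]
finger_gap: 0.025
t 40.55 g now [ 491.6 -347.1  111.2] [-157.5   -0.9   90.6] gap 0.025 F 40.0
492 -347 70 40 90 -> [-0.0006  0.0105  0.0371] [17.5 -0.4  1. ]
```

```bash
python3 shift.py '[[[0, 0, 0.012, 8.5, 0, 0], [-0.0006, 0.005, 0.025, 17.5, -0.4, 1], [-0.0006, 0.0105, 0.037, 17.5, -0.4, 1], [-0.0006, 0.0105, 0.037, 17.5, -0.4, 1]]]' | grep -E "pos|gap"
python3 d.py "492 -347 51.5 40 90"
```

```text
position: [0.4794, -0.3459, 0.0519]
finger_gap: 0.0253
t 40.95 g now [ 491.5 -345.9   66.5] [-140.3   -0.3   90.1] gap 0.0253 F 40.0
492 -347 51.5 40 90 -> [-0.0012  0.0098  0.0112] [ 0.3 -0.2  0.2]
```

```bash
python3 shift.py '[[[0, 0.006, 0.007, 0, 0, 0], [0, 0.0098, 0.0112, 0, 0, 0], [0, 0.0098, 0.0112, 0, 0, 0]]]' | grep -E "pos|force"
python3 shift.py '[[[0, 0, 0, 0, 0, 0], [0, 0, 0, 0, 0, 0], [0, 0, 0, 0, 0, 0]]]' 0.04 | grep -E "pos|gap"
python3 shift.py '[[[0, 0, -0.04, 0, 0, 0], [0, 0, -0.08, 0, 0, 0], [0, 0, -0.12, 0, 0, 0], [0, 0, -0.13, -8, 0, 0], [0, 0, -0.13, -16, 0, 0]]]' | grep -E "pos"
python3 rackbars.py wrist side
python3 d.py "440 -347 140 -25 90"
```

```text
position: [0.4801, -0.3469, 0.04]
force: [-0.0, -0.1, -2.3]
grasp_force: 40.0
position: [0.4806, -0.3468, 0.0404]
finger_gap: 0.0389
position: [0.566, -0.3469, 0.1406]
wrist 0.49 rect [ 494.8 -347.5] [150.3  21.3] 89.3 {'nw': 3019, 'nt': 179, 'lat': np.float64(0.0), 'h': np.float64(49.0), 'phi_fit': np.float64(178.7), 'dist': 3.9, 'phi_dir': np.float64(99.5)}
side 0.49 rect [ 488.8 -349.8] [152.2  26.5] 89.2 {'nw': 393, 'nt': 486, 'lat': np.float64(-2.3), 'h': np.float64(49.4), 'phi_fit': np.float64(-61.9), 'dist': 10.4, 'phi_dir': np.float64(-63.5)}
t 42.15 g now [ 570.4 -347.4  159.6] [-156.6   -0.    90. ] gap 0.0401 F 0.0
440 -347 140 -25 90 -> [ 0.0003 -0.0976  0.0634] [-48.4  -0.   -0. ]
```

```bash
python3 shift.py '[[[0, -0.022, -0.01, -8, 0, 0], [0, -0.044, -0.02, -16, 0, 0], [0, -0.066, -0.02, -24, 0, 0], [0, -0.088, -0.02, -32, 0, 0], [0, -0.11, -0.01, -40, 0, 0]]]' 0.04 | grep -E "pos"
python3 d.py "427.5 -347.5 140 -35 90"
```

```text
position: [0.4668, -0.3474, 0.1948]
t 42.65 g now [ 461.4 -347.5  213. ] [163.5   0.   90.1] gap 0.0402 F 0.0
427.5 -347.5 140 -35 90 -> [ 0.     -0.0473  0.0594] [-18.5  -0.    0.1]
```

```bash
python3 shift.py '[[[0, -0.025, 0.02, -8, 0, 0], [0, -0.0473, 0.04, -16, 0, 0], [0, -0.0473, 0.0594, -18.5, 0, 0], [0, -0.0473, 0.0594, -18.5, 0, 0]]]' | grep -E "pos"
python3 d.py "490.5 -347.5 51 -35 90"
```

```text
position: [0.438, -0.3467, 0.1219]
t 43.05 g now [ 427.2 -346.8  137.5] [145.1  -0.2  90.1] gap 0.0399 F 0.0
490.5 -347.5 51 -35 90 -> [-0.0013  0.0025  0.1071] [-0.1 -0.3 -0. ]
```

```bash
python3 shift.py '[[[-0.001, 0.0025, 0.04, 0, 0, 0], [-0.001, 0.0025, 0.08, 0, 0, 0], [-0.001, 0.0025, 0.1071, 0, 0, 0], [-0.001, 0.0025, 0.1071, 0, 0, 0]]]' | grep -E "pos|force"
python3 shift.py '[[[0, 0, 0, 0, 0, 0], [0, 0, 0, 0, 0, 0], [0, 0, 0, 0, 0, 0], [0, 0, 0, 0, 0, 0], [0, 0, 0, 0, 0, 0]]]' 0 40 | grep -E "pos|force|gap"
python3 shift.py '[[[0, 0.017, -0.023, 0, 0, 0], [0, 0.034, -0.046, 0, 0, 0], [0, 0.048, -0.065, 8, 0, 0], [0, 0.055, -0.08, 16, 0, 0], [0, 0.06, -0.09, 24, 0, 0]]]' | grep -E "pos|gap"
python3 held.py
python3 d.py "520 -130 195 0 90"
```

```text
position: [0.5025, -0.3459, 0.0334]
force: [0.1, 0.9, 0.9]
grasp_force: 0.0
position: [0.5013, -0.3481, 0.0372]
force: [-6.0, 0.4, 5.0]
finger_gap: 0.0295
grasp_force: 40.0
position: [0.5012, -0.3447, 0.1373]
finger_gap: 0.0292
terra 3121 white 1453 axis y,z [-2.7  6. ] white y [ 2.7 10.8]
phi_fit -29.3 phi_dir -27.9 terra y [-16.4   0.8] z [-8.   2.2] dist 10.196975420253
t 44.5 g now [ 495.9 -347.5  159.1] [159.7  -0.8  90.7] gap 0.0291 F 40.0
520 -130 195 0 90 -> [ 0.2174  0.03   -0.0229] [20.3 -0.9  0.6]
```

```bash
python3 shift.py '[[[0.045, 0.02, -0.02, 7, 0, 0], [0.09, 0.03, -0.025, 14, 0, 0], [0.135, 0.03, -0.025, 20, 0, 0], [0.18, 0.03, -0.023, 20.3, -0.9, 0.6], [0.2174, 0.03, -0.023, 20.3, -0.9, 0.6]]]' | grep -E "pos"
python3 held.py
python3 d.py "549 -30.4 190 28.5 3.4"
```

```text
position: [0.5183, -0.1236, 0.1725]
terra 3225 white 1524 axis y,z [0.9 3.1] white y [ 6.5 14.6]
phi_fit -29.3 phi_dir -27.1 terra y [-12.5   4.5] z [-10.8  -0.7] dist 10.147845833801448
t 45.05 g now [ 517.5 -120.1  191.5] [179.4  -0.8  90.5] gap 0.0293 F 40.0
549 -30.4 190 28.5 3.4 -> [0.0983 0.0315 0.0009] [22.7 20.6 85.4]
```

```bash
python3 shift.py '[[[0.009, 0.003, -0.002, 2, 1.9, 7.6], [0.018, 0.006, -0.002, 4, 3.7, 15.2], [0.027, 0.009, 0, 6, 5.5, 22.8], [0.036, 0.012, 0, 8, 7.3, 30.4], [0.045, 0.015, 0, 10, 9.2, 38]]]' | grep -E "pos|gap"
python3 d.py "549 -30.4 180 28.5 3.4"
```

```text
position: [0.5335, -0.0811, 0.1733]
finger_gap: 0.0289
t 45.55 g now [535.4 -85.2 191.8] [-167.8   -6.3   51.3] gap 0.0289 F 40.0
549 -30.4 180 28.5 3.4 -> [ 0.0546 -0.0218  0.0212] [12.7 11.1 47. ]
```

```bash
python3 shift.py '[[[0.009, -0.004, 0.003, 2.1, 1.9, 7.8], [0.018, -0.008, 0.007, 4.2, 3.7, 15.6], [0.027, -0.011, 0.01, 6.3, 5.6, 23.4], [0.036, -0.015, 0.014, 8.4, 7.4, 31.2], [0.046, -0.018, 0.018, 10.5, 9.2, 39]]]' | grep -E "pos|gap"
python3 d.py "549 -30.4 160 28.5 3.4"
```

```text
position: [0.5464, -0.0313, 0.1645]
finger_gap: 0.0289
t 46.05 g now [547.4 -39.7 181.5] [-153.9   -2.    11.3] gap 0.0289 F 40.0
549 -30.4 160 28.5 3.4 -> [0.0033 0.001  0.0233] [2.2 1.8 7.9]
```

```bash
python3 shift.py '[[[0.0033, 0.001, 0.0233, 2.2, 1.8, 7.9], [0.0033, 0.001, 0.0233, 2.2, 1.8, 7.9], [0.0033, 0.001, 0.0233, 2.2, 1.8, 7.9]]]' | grep -E "pos|gap"
python3 d.py "549 -30.4 64 28.5 3.4;549 -30.4 52.5 28.5 3.4"
```

```text
position: [0.5479, -0.0224, 0.1436]
finger_gap: 0.0291
t 46.35 g now [548.6 -31.4 160.3] [-151.8   -0.     3.9] gap 0.0291 F 40.0
549 -30.4 64 28.5 3.4 -> [0.0006 0.0446 0.0853] [0.3 0.3 0.5]
549 -30.4 52.5 28.5 3.4 -> [0.     0.0055 0.0101] [0. 0. 0.]
```

```bash
python3 shift.py '[[[0.0006, 0.015, 0.028, 0, 0, 0.5], [0.0006, 0.03, 0.057, 0.3, 0.3, 0.5], [0.0006, 0.0446, 0.0853, 0.3, 0.3, 0.5], [0.0006, 0.0446, 0.0853, 0.3, 0.3, 0.5]]]' | grep -E "pos|force"
python3 shift.py '[[[0, 0.003, 0.005, 0, 0, 0], [0, 0.0055, 0.0095, 0, 0, 0], [0, 0.006, 0.0105, 0, 0, 0], [0, 0.006, 0.0105, 0, 0, 0]]]' | grep -E "pos|force"
python3 held.py; python3 d.py "549 -30.4 52.5 28.5 3.4"
```

```text
position: [0.5471, -0.021, 0.0452]
force: [0.1, -0.2, -1.4]
grasp_force: 40.0
position: [0.5487, -0.0218, 0.0359]
force: [-1.2, 0.6, -1.9]
grasp_force: 40.0
terra 3219 white 1509 axis y,z [0.5 3. ] white y [ 5.9 14.4]
phi_fit -29.3 phi_dir -28.1 terra y [-13.2   4.2] z [-10.9  -0.6] dist 10.193996766930336
t 47.2 g now [549.2 -30.8  52.6] [-151.6    0.     3.2] gap 0.0288 F 40.0
549 -30.4 52.5 28.5 3.4 -> [-0.0002 -0.0003  0.0003] [ 0.1 -0.1 -0.2]
```

```bash
python3 shift.py '[[[0, 0, 0, 0, 0, 0], [0, 0, 0, 0, 0, 0], [0, 0, 0, 0, 0, 0]]]' 0.042 | grep -E "pos|gap"
python3 shift.py '[[[0, 0, -0.04, 0, 0, 0], [0, 0, -0.09, 0, 0, 0], [0, 0, -0.13, -7, 0, 0], [0, 0, -0.14, -14, 0, 0], [0, -0.01, -0.15, -20, 0, 0]]]' | grep -E "pos"
python3 jigbars.py wrist scene side
python3 look.py jig2
python3 d.py "480 260 300 0 90"
```

```text
position: [0.5485, -0.0217, 0.0355]
finger_gap: 0.0416
position: [0.5525, -0.0856, 0.1733]
wrist 1 mid s 1.8 rect [549.2 -30.8] [150.7  29. ] 3.4 {'nw': 774, 'nt': 2297, 'lat': np.float64(0.9), 'h': np.float64(48.9), 'phi_fit': np.float64(1.3), 'dist': 10.3, 'phi_dir': np.float64(-2.1)}
wrist 2 mid s -0.3 rect [544.1  34.2] [150.2  29. ] 3.7 {'nw': 1053, 'nt': 2286, 'lat': np.float64(0.9), 'h': np.float64(48.9), 'phi_fit': np.float64(3.7), 'dist': 10.2, 'phi_dir': np.float64(4.2)}
wrist 3 mid s 0.0 rect [540.4 103. ] [150.6  40.2] 5.5 {'nw': 1236, 'nt': 2084, 'lat': np.float64(0.9), 'h': np.float64(48.7), 'phi_fit': np.float64(1.0), 'dist': 10.3, 'phi_dir': np.float64(1.4)}
scene 1 mid s 0.8 rect [549.7 -30. ] [151.9  31.4] 2.3 {'nw': 93, 'nt': 318, 'lat': np.float64(-0.9), 'h': np.float64(52.2), 'phi_fit': np.float64(-3.9), 'dist': 7.7, 'phi_dir': np.float64(0.5)}
scene 2 mid s -0.3 rect [543.9  39.1] [150.6  37. ] 2.0 {'nw': 86, 'nt': 336, 'lat': np.float64(-0.4), 'h': np.float64(51.6), 'phi_fit': np.float64(0.5), 'dist': 8.3, 'phi_dir': np.float64(-1.3)}
scene 3 mid s -0.5 rect [5
[... 836 characters left out ...]
979, [549.8, -30.7], [150.3, 29.7], 3.4, [52.1, 58.9, 60.2], [154, 108, 84])
(4034, [540.6, 99.4], [150.1, 28.4], 3.4, [49.8, 58.6, 60.0], [199, 143, 114])
(4119, [544.3, 34.4], [150.1, 28.9], 3.3, [50.9, 58.7, 60.2], [153, 109, 86])
(1165, [594.2, 150.6], [25.5, 44.0], 3.8, [50.3, 59.0, 60.1], [160, 161, 159])
(1469, [611.5, -139.4], [26.1, 42.3], 3.3, [58.1, 59.5, 61.0], [181, 183, 181])
(979, [484.8, 144.3], [27.0, 44.6], 4.1, [49.0, 59.0, 71.0], [135, 135, 133])
(823, [502.8, -145.9], [25.2, 42.1], 2.5, [49.6, 59.3, 60.5], [137, 138, 137])
t 48.2 g now [552.1 -86.5 190.6] [-1.714e+02  1.000e-01  3.200e+00] gap 0.0419 F 0.0
480 260 300 0 90 -> [-0.0528 -0.3596 -0.056 ] [ -6.9  -6.4 -86.6]
```

View pics/jig2.png

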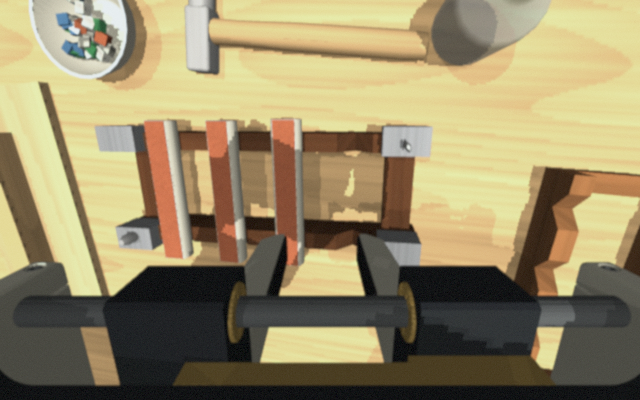

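Three bars now lie in notches 1–3 with their flats within about 4° of up, at (165,185), (225,185) and (290,185), and no bars remain in the rack. Pads at all four corners put the jig centre at (548.3, 2.4) mm with a yaw of 3.45°. The board is next.

```bash
cat > board.py <<'E'
from h import *
import sys
for n in sys.argv[1:]:
    c=env.camera(n);P=cloud(c);f=c["frame"].astype(int);z=P[...,2];reg=(P[...,0]>.2)&(P[...,0]<.8)&(P[...,1]>.18)&(P[...,1]<.6)
    for nm,a,b,k in(("batten",.037,.048,300),("plate",.008,.016,1500)):
        for q in blobs(P,f,reg&(z>a)&(z<b),k):print(n,nm,q)
E
python3 board.py scene side; python3 -c "
from h import *
c=env.camera('side');P=cloud(c);f=c['frame'].astype(int);z=P[...,2]
print([b[:3] for b in blobs(P,f,(z>.055)&(z<.072)&(P[...,1]<-.25)&(P[...,0]<.65),150)],env.read_state()['joint_positions'].round(0))"
python3 d.py "420 300 250 0 7;476 341.7 100 0 7.1"
```

```text
scene batten (821, [475.5, 341.4], [221.7, 28.2], 7.1, [38.1, 41.5, 45.1], [161, 147, 104])
scene plate (4987, [475.5, 341.2], [332.2, 150.2], 7.1, [8.6, 11.6, 14.8], [161, 149, 109])
side batten (524, [472.7, 340.2], [221.0, 39.3], 7.3, [37.7, 40.9, 43.7], [191, 160, 106])
side plate (2556, [473.4, 339.6], [332.2, 159.5], 6.8, [8.6, 11.1, 14.2], [196, 172, 118])
[] [-17.  25.  95.   9.  64.  65.]
t 48.35 g now [551.8 -87.5 189.5] [-171.4    0.2    3.1] gap 0.0423 F 0.0
420 300 250 0 7 -> [-0.1109 -0.3958 -0.0008] [-8.6 -0.1 -3.9]
476 341.7 100 0 7.1 -> [ 0.0607 -0.0346  0.15  ] [ 0.   0.  -0.1]
```

```bash
python3 shift.py '[[[-0.012, -0.045, -0.008, -4, 0, -1], [-0.024, -0.09, -0.01, -8.6, 0, -2], [-0.037, -0.135, -0.01, -8.6, 0, -3.9], [-0.05, -0.18, -0.01, -8.6, 0, -3.9], [-0.062, -0.225, -0.01, -8.6, 0, -3.9]]]' 0.06 | grep -E "pos"
python3 shift.py '[[[-0.012, -0.045, 0, 0, 0, 0], [-0.024, -0.09, 0, 0, 0, 0], [-0.037, -0.13, 0, 0, 0, 0], [-0.048, -0.17, 0, 0, 0, 0], [-0.048, -0.17, 0, 0, 0, 0]]]' | grep -E "pos|ori"
python3 board.py wrist
python3 d.py "476 341.7 120 0 7.1"
```

```text
position: [0.4771, 0.1342, 0.2145]
position: [0.4081, 0.2987, 0.2135]
orientation: [179.9, -0.0, 7.2]
wrist batten (5438, [476.3, 342.5], [219.6, 28.3], 7.1, [39.6, 40.9, 42.1], [186, 173, 120])
wrist plate (24933, [456.3, 340.1], [290.8, 150.5], 7.0, [9.6, 10.9, 12.2], [185, 174, 124])
t 49.4 g now [408.9 297.  232.5] [ 1.799e+02 -1.000e-01  7.200e+00] gap 0.06 F 0.0
476 341.7 120 0 7.1 -> [ 0.072  -0.0363  0.1125] [ 0.1 -0.1  0.1]
```

```bash
python3 shift.py '[[[0.024, -0.012, 0.03, 0, 0, 0], [0.048, -0.025, 0.06, 0, 0, 0], [0.0725, -0.037, 0.09, 0, 0, 0], [0.0725, -0.037, 0.1125, 0, 0, 0], [0.0725, -0.037, 0.1125, 0, 0, 0]]]' | grep -E "pos"
python3 d.py "476.3 342.5 60 0 7.1;476.3 342.5 36 0 7.1"
```

```text
position: [0.4769, 0.3389, 0.0983]
t 49.9 g now [476.9 339.  117.3] [179.7   0.2   6.9] gap 0.0602 F 0.0
476.3 342.5 60 0 7.1 -> [ 0.0001 -0.0039  0.0572] [ 0.3  0.2 -0.2]
476.3 342.5 36 0 7.1 -> [ 0.    -0.     0.024] [0. 0. 0.]
```

```bash
python3 shift.py '[[[0, -0.004, 0.025, 0, 0, 0], [0, -0.004, 0.057, 0.3, 0.2, -0.2], [0, -0.004, 0.075, 0.3, 0.2, -0.2], [0, -0.004, 0.081, 0.3, 0.2, -0.2], [0, -0.004, 0.081, 0.3, 0.2, -0.2]]]' | grep -E "pos|force"
python3 shift.py '[[[0, 0, 0, 0, 0, 0], [0, 0, 0, 0, 0, 0], [0, 0, 0, 0, 0, 0], [0, 0, 0, 0, 0, 0], [0, 0, 0, 0, 0, 0]]]' 0 60 | grep -E "pos|force|gap"
python3 shift.py '[[[0, 0, 0, 0, 0, 0], [0, 0, -0.01, 0, 0, 0], [0, 0, -0.02, 0, 0, 0], [0, 0, -0.04, 0, 0, 0], [0, 0, -0.06, 0, 0, 0]]]' | grep -E "pos|ori|force|gap"
python3 d.py "490 250 190 0 7.1"
```

```text
position: [0.4777, 0.3445, 0.0215]
force: [-0.4, -0.1, 1.3]
grasp_force: 0.0
position: [0.4775, 0.3448, 0.0215]
force: [-0.8, -4.0, 5.3]
finger_gap: 0.0277
grasp_force: 60.0
position: [0.4766, 0.3449, 0.082]
orientation: [-179.8, -0.4, 7.2]
force: [-0.2, 0.6, -4.9]
finger_gap: 0.0273
grasp_force: 60.0
t 51.4 g now [476.5 344.8 101. ] [-179.8   -0.4    7.2] gap 0.0273 F 60.0
490 250 190 0 7.1 -> [ 0.0019  0.0956 -0.0893] [-0.2 -0.4  0.1]
```

```bash
python3 shift.py '[[[0, 0.005, -0.03, 0, 0, 0], [0, 0.015, -0.06, 0, 0, 0], [0, 0.035, -0.09, 0, 0, 0], [0, 0.06, -0.11, 0, 0, 0], [0, 0.09, -0.12, 0, 0, 0]]]' | grep -E "pos|gap"
python3 d.py "548.3 2.4 215 0 93.45"
```

```text
position: [0.4878, 0.2551, 0.2034]
finger_gap: 0.0276
t 51.9 g now [487.6 255.  222.4] [-179.8   -0.6    7.3] gap 0.0276 F 60.0
548.3 2.4 215 0 93.45 -> [0.0279 0.2583 0.0066] [  0.2  -0.6 -86.2]
```

```bash
python3 shift.py '[[[0.0025, 0.02, 0, 0, 0, -7], [0.005, 0.043, 0, 0, 0, -14], [0.0075, 0.066, 0, 0, 0, -21.5], [0.01, 0.09, 0, 0, 0, -29], [0.0125, 0.115, 0, 0, 0, -36.5]]]' | grep -E "pos|gap"
python3 d.py "548.3 2.4 200 0 93.45"
```

```text
position: [0.5142, 0.1419, 0.2011]
finger_gap: 0.0276
t 52.4 g now [514.1 141.9 220.1] [179.9  -0.4  44. ] gap 0.0276 F 60.0
548.3 2.4 200 0 93.45 -> [-0.0726  0.124   0.0198] [  0.3  -0.4 -49.4]
```

```bash
python3 shift.py '[[[-0.012, 0.021, 0, 0, 0, -8], [-0.024, 0.041, 0, 0, 0, -16], [-0.036, 0.062, 0, 0, 0, -24], [-0.048, 0.083, 0.005, 0, 0, -32], [-0.06, 0.104, 0.01, 0, 0, -40]]]' | grep -E "pos|gap"
python3 d.py "548.3 2.4 180 0 93.45"
```

```text
position: [0.5429, 0.0253, 0.1908]
finger_gap: 0.0278
t 52.9 g now [542.8  25.2 209.8] [179.6  -0.3  84.1] gap 0.0278 F 60.0
548.3 2.4 180 0 93.45 -> [-0.0223  0.0075  0.0298] [ 0.4 -0.2 -9.4]
```

Now I'll hover over the jig and check how the board sits in the grip: hole, batten offset and tilt in the tool frame.

```bash
python3 shift.py '[[[-0.012, 0.004, 0.01, 0, 0, -5], [-0.0223, 0.0075, 0.02, 0.4, -0.2, -9.4], [-0.0223, 0.0075, 0.0298, 0.4, -0.2, -9.4], [-0.0223, 0.0075, 0.0298, 0.4, -0.2, -9.4], [-0.0223, 0.0075, 0.0298, 0.4, -0.2, -9.4]]]' | grep -E "pos|ori|gap"
cat > hb.py <<'E'
from h import *
from scipy.spatial.transform import Rotation as Ro
import sys
c=env.camera("wrist");s=env.read_state();R=Ro.from_euler("xyz",s["orientation"],degrees=True).as_matrix();p=np.array(s["position"])
W=cloud(c);Q=(W-p)@R;f=c["frame"].astype(int)  # tool frame, z down
cv2.imwrite("pics/"+sys.argv[1]+".png",c["frame"][:,:,::-1])
m=(Q[...,2]>.002)&(Q[...,2]<.020)&(abs(Q[...,1])<.09)&(Q[...,0]>.01)
m=cv2.erode(m.astype(np.uint8),np.ones((3,3)))
n,l,st,_=cv2.connectedComponentsWithStats(m);k=1+np.argmax(st[1:,4]);q=l==k;X=Q[q]
A=np.c_[X[:,:2],np.ones(len(X))];co=np.linalg.lstsq(A,X[:,2],rcond=None)[0];res=X[:,2]-A@co
print("plate plane: slope x,y deg",np.degrees(co[:2]).round(2),"z at 0",(co[2]*1000).round(1))
print("x max",np.percentile(X[:,0],99.7)*1000,"y at ends",(np.percentile(X[X[:,0]>.08][:,1],[.5,99.5])*1000).round(1))
r=cv2.minAreaRect((X[:,:2]*1000).astype(np.float32));print("rect",r)
# hole: dark enclosed gap in plate mask
inv=(~q).astype(np.uint8);n2,l2,st2,ce=cv2.connectedComponentsWithStats(inv)
E=c["extrinsics"];fl=200/np.tan(np.radians(c["fov_y"]/2))
for i in range(1,n2):
    if 20<st2[i,4]<2500:
        u,v=ce[i];d=R.T@(E[:3,:3]@np.array([(u-c["cx"])/fl,-(v-c["cy"])/fl,-1.]));o=R.T@(E[:3,3]-p)
        t=(co[2]-o[2]+co[0]*o[0]+co[1]*o[1])/(d[2]-co[0]*d[0]-co[1]*d[1]);print("gap",st2[i].tolist(),((o+t*d)*1000).round(1))
E
python3 hb.py board1; python3 d.py "548.3 2.4 180 0 93.45"
```

```text
position: [0.548, 0.0038, 0.1607]
orientation: [-180.0, -0.0, 93.0]
finger_gap: 0.0275
plate plane: slope x,y deg [ 0.45 -0.02] z at 0 10.7
x max 134.4660960609101 y at ends [-73.4  74.1]
rect ((72.95903015136719, 0.24575042724609375), (124.64543151855469, 149.92523193359375), 0.028908828273415565)
gap [437, 61, 9, 7, 27] [104.2  65.2  11.5]
gap [210, 217, 9, 8, 27] [ 14.  -67.2  10.8]
t 53.45 g now [548.2   3.8 180. ] [-180.    -0.    93.1] gap 0.0275 F 60.0
548.3 2.4 180 0 93.45 -> [-0.0014  0.     -0.    ] [-0.  -0.  -0.4]
```

View pics/board1.png

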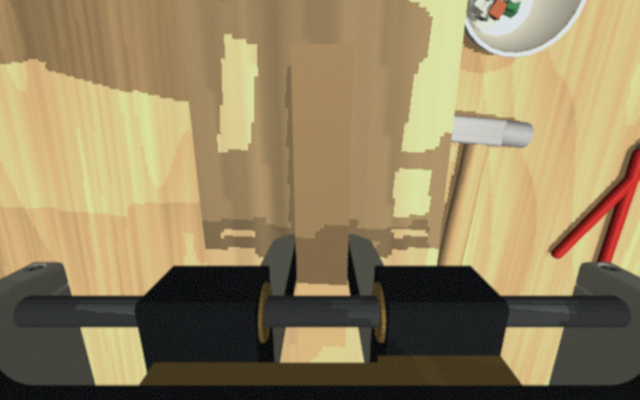

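The picture shows the board held level, with the batten's far end at about row 43. The plate's own end is out of view, so I'll use the batten end to find the lengthwise offset.

Run:
```python
from h import *
from scipy.spatial.transform import Rotation as Ro
s=env.read_state();R=Ro.from_euler("xyz",s["orientation"],degrees=True).as_matrix();p=np.array(s["position"])
c=env.camera("wrist");Q=(cloud(c)-p)@R
m=(abs(Q[...,1])<.012)&(Q[...,2]>-.028)&(Q[...,2]<-.014)&(Q[...,0]>.02);X=Q[m]
print("batten n",len(X),"z",np.median(X[:,2])*1000,"end x",(np.percentile(X[:,0],[98,99.5,100])*1000).round(1))
for n in("scene","side"):
    c=env.camera(n);Q=(cloud(c)-p)@R
    for nm,a,b,w in(("plate",.004,.017,.09),("batten",-.026,-.015,.03)):
        m=(abs(Q[...,1])<w)&(Q[...,2]>a)&(Q[...,2]<b)&(abs(Q[...,0])<.2);X=Q[m]
        if len(X)<100: continue
        print(n,nm,len(X),"x",(np.percentile(X[:,0],[.5,99.5])*1000).round(1),"y",(np.percentile(X[:,1],[.5,99.5])*1000).round(1))
```

```text
batten n 9247 z -19.036025222775933 end x [106.4 107.4 108. ]
scene plate 3982 x [-167.4  161.2] y [-74.3  75.6]
scene batten 538 x [-112.3  106.8] y [-22.1  28.4]
side plate 4304 x [-170.5  156.9] y [-77.6  73. ]
side batten 612 x [-115.4   71.7] y [-28.   21.8]
```

```bash
python3 d.py "547.9 4.5 124 0 93.45"
python3 shift.py '[[[0.0007, 0, 0.015, 0, 0, -0.4], [0.0007, 0, 0.03, 0, 0, -0.4], [0.0007, 0, 0.045, 0, 0, -0.4], [0.0007, 0, 0.056, 0, 0, -0.4], [0.0007, 0, 0.056, 0, 0, -0.4]]]' | grep -E "pos|ori|force"
python3 shift.py '[[[0, 0, 0, 0, 0, 0], [0, 0, 0, 0, 0, 0]]]' | grep -E "pos|ori|force"
python3 d.py "547.9 4.5 116 0 93.45"
```

```text
t 53.6 g now [548.3   3.6 180. ] [180.   -0.   93.1] gap 0.028 F 60.0
547.9 4.5 124 0 93.45 -> [ 0.0009 -0.0003  0.056 ] [ 0.  -0.  -0.3]
position: [0.5474, 0.0041, 0.1034]
orientation: [-179.8, -0.0, 93.5]
force: [0.1, 0.5, -4.3]
grasp_force: 60.0
position: [0.5485, 0.0039, 0.1052]
orientation: [180.0, -0.0, 93.5]
force: [0.1, -0.6, -4.5]
grasp_force: 60.0
t 54.3 g now [548.5   3.9 124.2] [180.   -0.   93.5] gap 0.0278 F 60.0
547.9 4.5 116 0 93.45 -> [ 0.0006 -0.0006  0.0082] [ 0.  -0.   0.1]
```

```bash
python3 shift.py '[[[0.0006, -0.0006, 0.003, 0, 0, 0], [0.0006, -0.0006, 0.006, 0, 0, 0], [0.0006, -0.0006, 0.008, 0, 0, 0], [0.0006, -0.0006, 0.008, 0, 0, 0]]]' | grep -E "pos|force|gap"
python3 shift.py '[[[0, 0, 0.002, 0, 0, 0], [0, 0, 0.003, 0, 0, 0], [0, 0, 0.004, 0, 0, 0], [0, 0, 0.004, 0, 0, 0]]]' | grep -E "pos|force|gap"
python3 d.py "547.9 4.5 106 0 93.45"
```

```text
position: [0.5472, 0.0045, 0.0961]
force: [-0.5, 0.7, -3.8]
finger_gap: 0.0279
grasp_force: 60.0
position: [0.5473, 0.0045, 0.0923]
force: [-0.5, -0.9, -3.9]
finger_gap: 0.0277
grasp_force: 60.0
t 55.1 g now [547.4   4.5 111.3] [-179.9   -0.    93.5] gap 0.0277 F 60.0
547.9 4.5 106 0 93.45 -> [0.     0.0006 0.0053] [-0.1 -0.   0.1]
```

The board is 9 mm below the pin tips with no contact force, so both pins are in their holes. I'll keep lowering.

```bash
python3 shift.py '[[[0, 0.0003, 0.002, 0, 0, 0], [0, 0.0003, 0.004, 0, 0, 0], [0, 0.0003, 0.005, 0, 0, 0], [0, 0.0003, 0.006, 0, 0, 0], [0, 0.0003, 0.006, 0, 0, 0]]]' | grep -E "pos|force|gap"
python3 shift.py '[[[0, 0, 0.001, 0, 0, 0], [0, 0, 0.002, 0, 0, 0], [0, 0, 0.003, 0, 0, 0], [0, 0, 0.003, 0, 0, 0]]]' | grep -E "pos|ori|force|gap"
python3 d.py "547.9 4.5 101.5 0 93.45"
```

```text
position: [0.5476, 0.0045, 0.0863]
force: [-0.1, 0.7, -4.4]
finger_gap: 0.0279
grasp_force: 60.0
position: [0.5476, 0.0045, 0.0833]
orientation: [-179.9, -0.0, 93.5]
force: [-0.2, -0.6, -3.9]
finger_gap: 0.0275
grasp_force: 60.0
t 56.0 g now [547.6   4.5 102.3] [-179.9   -0.    93.5] gap 0.0275 F 60.0
547.9 4.5 101.5 0 93.45 -> [-0.      0.0003  0.0008] [-0.1 -0.   0.1]
```

```bash
python3 shift.py '[[[0, 0, 0.0005, 0, 0, 0], [0, 0, 0.001, 0, 0, 0], [0, 0, 0.0015, 0, 0, 0], [0, 0, 0.002, 0, 0, 0], [0, 0, 0.002, 0, 0, 0]]]' | grep -E "pos|ori|force"
python3 hb.py board2
```

```text
position: [0.5478, 0.0044, 0.082]
orientation: [-180.0, -0.0, 93.5]
force: [-3.5, 0.0, 5.6]
grasp_force: 60.0
plate plane: slope x,y deg [ 0.08 -0.02] z at 0 10.4
x max 134.1538510890611 y at ends [-73.3  74.1]
rect ((72.68901062011719, 0.36475372314453125), (124.2966537475586, 149.8296356201172), 0.03017573244869709)
gap [377, 146, 7, 4, 23] [59.3 34.5 10.5]
```

```bash
python3 shift.py '[[[0, 0, 0.0005, 0, 0, 0], [0, 0, 0.001, 0, 0, 0], [0, 0, 0.001, 0, 0, 0]]]' | grep -E "pos|force"
python3 shift.py '[[[0, 0, 0, 0, 0, 0], [0, 0, 0, 0, 0, 0], [0, 0, 0, 0, 0, 0], [0, 0, 0, 0, 0, 0]]]' 0.06 | grep -E "pos|gap"
python3 shift.py '[[[0, 0, -0.04, 0, 0, 0], [0, 0, -0.08, 0, 0, 0], [0, 0, -0.12, 0, 0, 0], [-0.045, 0, -0.15, 0, 0, 0], [-0.09, 0, -0.16, 0, 0, 0]]]' | grep -E "pos"
python3 shift.py '[[[-0.045, 0, 0, 0, 0, 0], [-0.07, 0, 0, 0, 0, 0], [-0.07, 0, 0, 0, 0, 0]]]' | grep -E "pos"
python3 - <<'E'
from h import *
J=np.array([548.3,2.4]);a=np.radians(3.45);M=np.array([[np.cos(a),np.sin(a)],[-np.sin(a),np.cos(a)]])
for n in("wrist","scene","side"):
    c=env.camera(n);P=cloud(c);q=(P[...,:2]*1000-J)@M.T;z=P[...,2]*1000
    m=(abs(q[...,0])<85)&(abs(q[...,1])<175)&(z>66)&(z<79);X=q[m];Z=z[m]
    if len(X)<300: continue
    r=cv2.minAreaRect(X.astype(np.float32))
    i=(abs(X[:,0])<68)&(abs(X[:,1])<158)&(abs(X[:,0])>20)
    A=np.c_[X[i],np.ones(i.sum())];co=np.linalg.lstsq(A,Z[i],rcond=None)[0]
    print(n,len(X),"rect in jig",np.round(r[0],1),np.round(r[1],1),round(r[2],2),"top z",co[2].round(1),"slope",co[:2].round(4))
    cv2.imwrite(f"pics/end_{n}.png",c["frame"][:,:,::-1])
E
```

```text
position: [0.5478, 0.0044, 0.0819]
force: [-8.6, -1.1, 18.0]
grasp_force: 60.0
position: [0.5477, 0.0045, 0.0803]
finger_gap: 0.0547
position: [0.5543, -0.0856, 0.2435]
position: [0.5575, -0.158, 0.2401]
wrist 22532 rect in jig [ -0.2 -69.7] [190.9 150.6] 89.91 top z 71.3 slope [-0.0002 -0.0009]
scene 4593 rect in jig [-0.4 -1.6] [332.7 153.5] 89.97 top z 72.2 slope [-0.0006 -0.0005]
side 4921 rect in jig [-2.1 -2.4] [335.7 154. ] 89.75 top z 71.6 slope [-0.0001 -0.0003]
```

View pics/end_wrist.png

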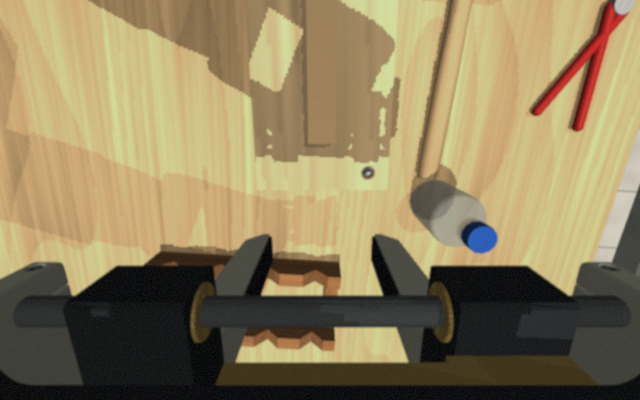

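The wrist view shows the diamond pin standing in the board's hole at (368,172). The board is level and flush, with its top about 72 mm up, and the gripper is clear. I'm handing in.

```bash
python3 -c "
from rig import env
print(env.sign_off(),env.read_state()['t'])"
```

```text
the job is handed in; nothing more can be done
the job is handed in; nothing more can be done
```

The job is handed in: all three mouldings lie centred in jig notches 1–3, measured within about 4° of flat-up before the board covered them, and the board sits level and flush on the pads, located on both pins.

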